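# Make up two sampling kits

### The arm

A 6-joint arm with a two-finger parallel gripper is mounted at the origin on a cart in front of the work surface, level with it; the furniture and walls round the work are solid. World frame = base frame: x ahead of the robot, y to its left, z up, the work surface at z = 0. Lengths are in m, angles in rad, forces in N, time in s.
With the tool pointing down it reaches from about 0.25 to 0.725 m from the base axis. Payload 9.7 kg.
Tool frame: the origin (TCP) lies at the centre of the arm's flange, where the gripper is bolted on; the fingertips stand 173 mm ahead of it and the grasp point (between the pads) lies 155 mm ahead of it (manip.tip_extent is the distance from the TCP to the fingertips, in m); z points along the fingers, y is the direction in which the jaws open and shut (so a half turn about z gives the same grasp; the last joint's range is limited). The gripper opens to 85 mm and grips with 20 to 120 N. Pads are 22 mm wide; open, the fingers measure 114 mm over their backs; the gripper's body (76 mm by 85 mm) begins 54 mm behind the grasp point. The pads swing forward as they close: fully open they stand 13 mm farther back than shut.
Start: joints at [-1.12, 0.087, 0.176, 1.66, 0, 1.571], TCP at [0.24, -0.495, 0.405] pointing down, gripper open.
Joint ranges: [-3.13, 3.13], [-0.85, 1.81], [-1.15, 1.24], [-2.2, 2.28], [-1.44, 1.52], [-3.14, 3.14]. Speed limits (rad/s): [2.22, 2.22, 2.57, 3.14, 3.14, 3.14].

### API

Orientations are given as a 3x3 rotation matrix whose columns are the frame's x, y, z axes.
In Python, from station import manip, snapshot, calibration gives the robot as it stands.
- The arm moves only by the tool play_rows, never from a script. Its argument "plan" is a list of rows, each a list of 3 entries, a list of its own where there are three numbers: the shift along the tool's x, y, z in mm, then the turn, a rotation vector about the tool's x, y, z in rad, then the closure, from -1 (fully open) to 1 (shut), so that 0 is half open. A call has 1 to 20 rows; each row shifts and turns the pose as measured when the row begins, along the tool's axes as they then stand; what a row does not reach is not made up. A row lasts 1/10 s, in which the tool goes at most 50 mm and 8.59 degrees, less where a joint would pass 70% of its speed; a pose out of reach is approached as far as the arm can. A call with a gripper value outside its range is refused whole. The fingers move at their own pace and stop on an object; "grip_force" is the grip in N (left out, the last holds). Time passes only in rows, so rows that do not move let the fingers close. It gives the time, the measured TCP pose, the force and the opening at its end, in the units of the state.
- manip.get_obs(): the state, without advancing time (a new reading comes with each control period).
- snapshot(name): name is "scene" or "top" or "wrist"; returns the picture (420x560x3 uint8, red, green, blue); there is no depth.
- calibration(name): a dict with "K" (3x3 intrinsics, pixels), "origin" and "orientation" of the camera in the world. Camera axes: x right, y down, z forward; pixel columns grow to the right and rows downward; lengths in m; the calibration is good to about 2 mm. The wrist camera is an equidistant fisheye: a pixel r from the principal point sees the ray r / f radians off the axis. A picture is of the moment at which its call begins: read the wrist's pose just before it. calibration takes no time and is no camera call; for the wrist camera it gives the pose at the moment of the call.
- manip.close_job(): hands the job in, once; it reports no verdict.
The state is a dict: "time_s": time; "qpos": joint angles; "qvel": joint speeds; "joint_torque": joint torques, N m; "tool_pos": TCP position; "tcp_rot": TCP orientation; "force": force on the tool from outside, world axes, zero at the start; "moment": the same for the moment, N m; "grip_width": opening from 0.0 (shut) to 1.0 (fully open).
Only numpy, scipy, OpenCV 4.12 (cv2) and the standard library are available. Lean on these libraries where they do the work, as an engineer would, in place of code of your own. Each camera call takes 0.05 s, during which the arm holds its last target.

### The job

Make up the two sampling kits from the stock on the right. First the blue tray: stand the pot with the green sticker and the dropper bottle in it; only when both are in, the yellow tray: the red-lidded pot and the black-capped amber bottle. Each goes upright into the round recess marked with the dot of its colour (black for either bottle), fully down on the recess floor; tip nothing over and leave the pot with the orange sticker and the label roll where they stand.

Things in the scene. Friction and masses are not known exactly. Their poses are not given: they have to be found in the camera images.
- blue_tray: Blue kit tray, fixed, 110 (x) x 190 (y) x 14 mm high. Origin: centre of underside, on the bench; x away from the robot, y to its left (turned a few degrees). Two round recesses, floors 8 mm above the bench (6 mm deep), a coloured dot in front of each. Green dot: 72 mm wide, centre x +10, y +45 mm, for the green-banded pot. Black dot: 54 mm wide, x +10, y -48 mm, for the dropper bottle.
- yellow_tray: Yellow kit tray, fixed, 110 (x) x 190 (y) x 14 mm high. Origin: centre of underside, on the bench; x away from the robot, y to its left (turned a few degrees). Two round recesses, floors 8 mm above the bench (6 mm deep), a coloured dot in front of each. Black dot: 78 mm wide, centre x +10, y +44 mm, for the amber bottle. Red dot: 66 mm wide, x +10, y -48 mm, for the red-lidded pot.
- green_pot: White sample pot with white ribbed screw lid and a green band on its label and a green 26 mm sticker on the lid; body 52 mm across to 54 mm high, lid 54 mm across, 68 mm high in all, 70 g. Origin at the centre of its underside, z up the axis; stands on the bench at the start.
- dropper_bottle: Small amber bottle with black rubber teat; body 36 mm across (straight up to about 50 mm, shoulder to 67 mm), then a white collar and the teat, 101 mm high in all, 60 g. Origin at the centre of its underside, z up the axis; stands on the bench at the start.
- red_pot: White sample pot with red lid and red band; body 46 mm across to 48 mm high, lid 48 mm across, 60 mm high in all, 50 g. Origin at the centre of its underside, z up the axis; stands on the bench at the start.
- amber_bottle: Amber bottle with black screw cap and orange-banded label; body 58 mm across (straight up to about 75 mm, shoulder to 102 mm), cap 31 mm across, 118 mm high in all, 240 g. Origin at the centre of its underside, z up the axis; stands on the bench at the start.
- orange_pot: White sample pot with white lid, an orange band on its label and an orange 26 mm sticker on the lid, 54 mm across, 68 mm high; not wanted, to be left alone. Origin at the centre of its underside, z up the axis; stands on the bench at the start.
- label_roll: Roll of blank white labels standing on its flat side, about 67 x 60 mm across, 40 mm high; not wanted, to be left alone. Origin at the centre of its underside, z up the axis; stands on the bench at the start.
Mind the look-alikes: they are no part of the job. What is shaped like the green_pot but purple is not meant.

How it is judged:
On the way, in this order (a step that is already met when the one before it is completed fails the run):
1. the blue kit is complete while neither thing of the yellow kit is yet in its recess (x of green_pot in the frame of blue_tray between -0.002 and 0.022 m and y of green_pot in the frame of blue_tray between 0.033 and 0.057 m and z of green_pot in the frame of blue_tray between 0.004 and 0.012 m and angle between each of green_pot, dropper_bottle's own z axis and vertical below 0.1 rad and linear speed of each of green_pot, dropper_bottle below 0.03 m/s and x of dropper_bottle in the frame of blue_tray between -0.002 and 0.022 m and y of dropper_bottle in the frame of blue_tray between -0.06 and -0.036 m and z of dropper_bottle in the frame of blue_tray between 0.004 and 0.012 m and not ((x of red_pot in the frame of yellow_tray between -0.002 and 0.022 m and y of red_pot in the frame of yellow_tray between -0.06 and -0.036 m and z of red_pot in the frame of yellow_tray between 0.004 and 0.012 m and angle between red_pot's own z axis and vertical below 0.1 rad and linear speed of red_pot below 0.03 m/s)) and not ((x of amber_bottle in the frame of yellow_tray between -0.002 and 0.022 m and y of amber_bottle in the frame of yellow_tray between 0.032 and 0.056 m and z of amber_bottle in the frame of yellow_tray between 0.004 and 0.012 m and angle between amber_bottle's own z axis and vertical below 0.1 rad and linear speed of amber_bottle below 0.03 m/s))), for 0.2 s.
2. the yellow kit is complete too (x of green_pot in the frame of blue_tray between -0.002 and 0.022 m and y of green_pot in the frame of blue_tray between 0.033 and 0.057 m and z of green_pot in the frame of blue_tray between 0.004 and 0.012 m and angle between each of green_pot, dropper_bottle, red_pot, amber_bottle's own z axis and vertical below 0.1 rad and linear speed of each of green_pot, dropper_bottle, red_pot, amber_bottle below 0.03 m/s and x of dropper_bottle in the frame of blue_tray between -0.002 and 0.022 m and y of dropper_bottle in the frame of blue_tray between -0.06 and -0.036 m and z of dropper_bottle in the frame of blue_tray between 0.004 and 0.012 m and x of red_pot in the frame of yellow_tray between -0.002 and 0.022 m and y of red_pot in the frame of yellow_tray between -0.06 and -0.036 m and z of red_pot in the frame of yellow_tray between 0.004 and 0.012 m and x of amber_bottle in the frame of yellow_tray between -0.002 and 0.022 m and y of amber_bottle in the frame of yellow_tray between 0.032 and 0.056 m and z of amber_bottle in the frame of yellow_tray between 0.004 and 0.012 m), for 0.2 s.
At the end, for the whole second after the job is handed in: All four things in their own recesses of the right tray: centre within 12 mm of the recess centre along each tray axis, resting on its floor within 4 mm, upright within 0.1 rad, at rest; orange-banded pot and label roll within 30 mm of where they stood (all of step 2 and not (distance of orange_pot from where it was at the start of the episode above 0.03 m) and not (distance of label_roll from where it was at the start of the episode above 0.03 m)); the robot touches nothing.
It fails at once if a pot or bottle is tipped over (angle between any of green_pot, dropper_bottle, red_pot, amber_bottle, orange_pot's own z axis and vertical above 0.7 rad).
It fails at once if the orange-banded pot or the label roll is moved by more than 30 mm (distance of any of orange_pot, label_roll from where it was at the start of the episode above 0.03 m).
It also fails if it takes over 112 s, if anything falls off the work surface, if the arm or the gripper's body presses on something with over 40 N, if the wrist force passes 120 N, or if a joint passes its speed limit or range.

## Working session

There is one attempt and no reset: what is moved stays moved. The work goes in short steps, Python scripts to look and compute and a tool call to move; the robot and the scene stay as the last step left them, time stands still between calls to the robot, and variables do not carry over. Pictures are saved under pics/ and viewed, and the job is handed in when it is done.

Besides the shell and the picture viewer there is one more tool, called after "Emit:" as name(argument=value, ...) on one line, values as JSON. play_rows: Moves the arm, as the interface text tells. Its arguments: {"type":"object","properties":{"plan":{"type":"array","items":{"type":"array"}},"grip_force":{"type":"number"}},"required":["plan"]}

```bash
mkdir -p pics; ls
python3 - <<'E'
from station import manip, snapshot, calibration
import cv2,numpy as np
np.set_printoptions(precision=4,suppress=True)
for n in ["scene","top","wrist"]:
    c=calibration(n); print(n,c)
    im=snapshot(n); cv2.imwrite(f"pics/{n}0.png",im[:,:,::-1])
print(manip.get_obs())
E
```

```text
pics
scene {'K': array([[493.7443,   0.    , 271.9664],
       [  0.    , 493.7443, 206.6976],
       [  0.    ,   0.    ,   1.    ]]), 'origin': array([-0.3368,  0.6498,  0.7395]), 'orientation': array([[-0.6791, -0.385 ,  0.6249],
       [-0.7338,  0.3763, -0.5656],
       [-0.0174, -0.8427, -0.5381]])}
top {'K': array([[523.5769,   0.    , 286.9081],
       [  0.    , 523.5769, 208.4392],
       [  0.    ,   0.    ,   1.    ]]), 'origin': array([ 0.2506, -0.0939,  1.4084]), 'orientation': array([[ 0.0047, -0.9819,  0.1895],
       [-0.9998, -0.0078, -0.0156],
       [ 0.0168, -0.1894, -0.9818]])}
wrist {'K': array([[325.1923,   0.    , 281.6247],
       [  0.    , 325.1923, 210.5524],
       [  0.    ,   0.    ,   1.    ]]), 'origin': array([ 0.306 , -0.463 ,  0.3724]), 'orientation': array([[ 0.4348, -0.8617, -0.2614],
       [-0.9005, -0.4163, -0.1255],
       [-0.0007,  0.29  , -0.957 ]])}
{'time_s': 0.15, 'qpos': array([-1.12  ,  0.0873,  0.1753,  1.6598,  0.    ,  1.5708]), 'qvel': array([-0.0004, -0.0017,  0.0023,  0.0018,  0.0003, -0.    ]), 'joint_torque': array([ -0.0012, -52.0763,  46.5044,   0.0138,  -0.    ,  -0.    ]), 'tool_pos': array([ 0.2396, -0.4951,  0.4042]), 'tcp_rot': array([[ 0.9001,  0.4357, -0.0004],
       [ 0.4357, -0.9001,  0.0009],
       [ 0.    , -0.001 , -1.    ]]), 'force': array([ 0.8901, -0.0852, -0.4782]), 'moment': array([0.0125, 0.0304, 0.0487]), 'grip_width': 1.0000157853089913}
```

View pics/top0.png

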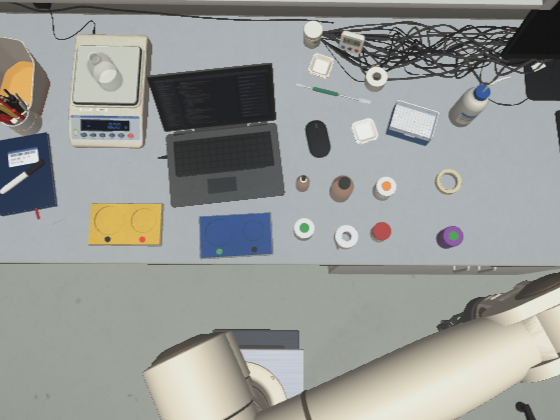

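View pics/scene0.png

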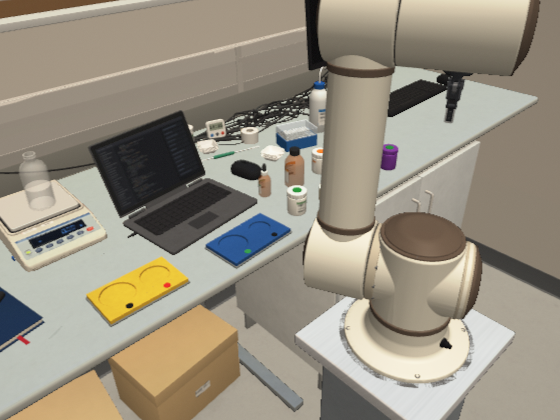

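View pics/wrist0.png

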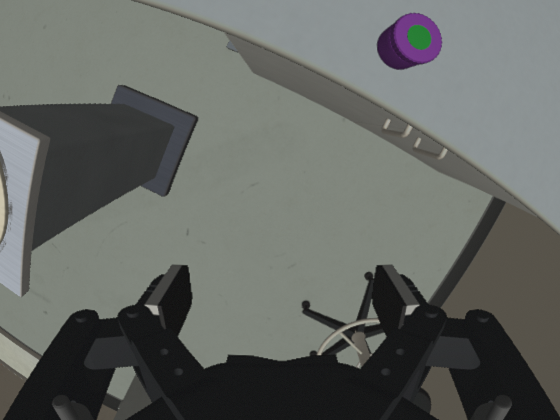

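Candidates in the top view:
- **Green pot:** (304,229), white with a green dot. Look-alikes are the purple pot with a green sticker at (451,237) and the orange-sticker pot at (386,187).
- **Dropper:** (303,183), the small one. The amber bottle at (343,187) is the larger.
- **Red pot:** (381,231).
- **Label roll:** (346,236), with a hole in it. A tape ring is at (448,181).

The trays are blue at (236,235) and yellow at (126,224). I'll check the choices in a close crop.

```bash
cat > h.py <<'E'
import cv2,numpy as np
from station import manip, snapshot, calibration
np.set_printoptions(precision=4,suppress=True)
def ray(c,u,v):
    K=c["K"];x=(u-K[0,2])/K[0,0];y=(v-K[1,2])/K[1,1]
    return c["orientation"]@np.array([x,y,1.])
def rayw(c,u,v):
    K=c["K"];x=(u-K[0,2]);y=(v-K[1,2]);r=np.hypot(x,y)+1e-9;t=r/K[0,0]
    return c["orientation"]@np.array([np.sin(t)*x/r,np.sin(t)*y/r,np.cos(t)])
def onz(c,u,v,z,f=ray):
    d=f(c,u,v);o=c["origin"];return o+d*(z-o[2])/d[2]
def proj(c,p,fish=False):
    q=c["orientation"].T@(np.array(p)-c["origin"])
    K=c["K"]
    if fish:
        r=np.hypot(q[0],q[1]);t=np.arctan2(r,q[2]);return K[0,2]+K[0,0]*t*q[0]/r,K[1,2]+K[0,0]*t*q[1]/r
    return K[0,2]+K[0,0]*q[0]/q[2],K[1,2]+K[1,1]*q[1]/q[2]
def blobs(mask,mina=8):
    n,l,s,c=cv2.connectedComponentsWithStats(mask.astype(np.uint8))
    return [(s[i,4],c[i],s[i,:4],l==i) for i in range(1,n) if s[i,4]>=mina]
E
python3 - <<'E'
from h import *
im=cv2.imread("pics/top0.png")
cv2.imwrite("pics/crop_top.png",cv2.resize(im[165:265,80:480],None,fx=2,fy=2,interpolation=cv2.INTER_CUBIC))
cv2.imwrite("pics/crop_top2.png",cv2.resize(im[165:265,280:480],None,fx=4,fy=4,interpolation=cv2.INTER_CUBIC))
im2=cv2.imread("pics/scene0.png")
cv2.imwrite("pics/crop_sc.png",cv2.resize(im2[130:320,80:420],None,fx=2.3,fy=2.3,interpolation=cv2.INTER_CUBIC))
c=calibration("top")
hsv=cv2.cvtColor(im,cv2.COLOR_BGR2HSV)
H,S,V=[hsv[:,:,i].astype(int) for i in range(3)]
for name,m,z in [("green",(H>45)&(H<80)&(S>120),.068),("red",((H<6)|(H>174))&(S>120),.060),("orange",(H>7)&(H<18)&(S>180),.068),("black",(V<50),.118),("blue",(H>105)&(H<120)&(S>170),.014),("yellow",(H>18)&(H<28)&(S>170),.014)]:
    for a,ce,bb,_ in blobs(m):
        if 80<ce[0]<480 and 165<ce[1]<265: print(name,a,ce,bb,onz(c,*ce,z)[:2],onz(c,*ce,.014)[:2])
E
```

```text
red 235 [381.6851 230.783 ] [373 223  18  17] [ 0.4535 -0.3629] [ 0.4604 -0.3721]
red 20 [141.9  239.05] [140 237   5   5] [0.4275 0.2588] [0.4335 0.2708]
black 10 [194.9 169.2] [191 168   7   4] [0.5994 0.1198] [0.6275 0.137 ]
```

View pics/crop_top2.png

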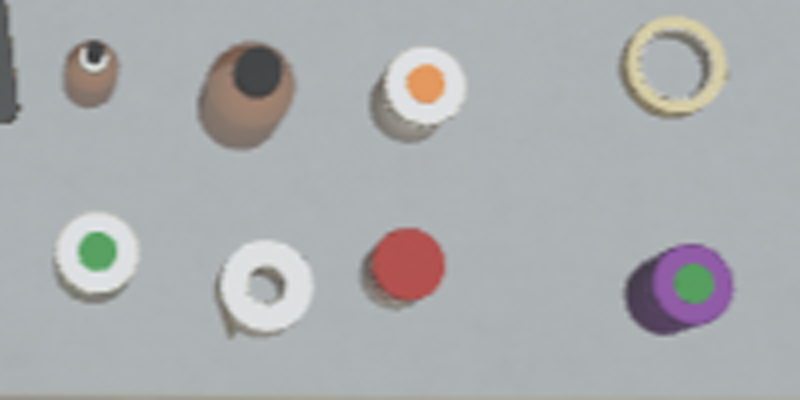

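View pics/crop_sc.png

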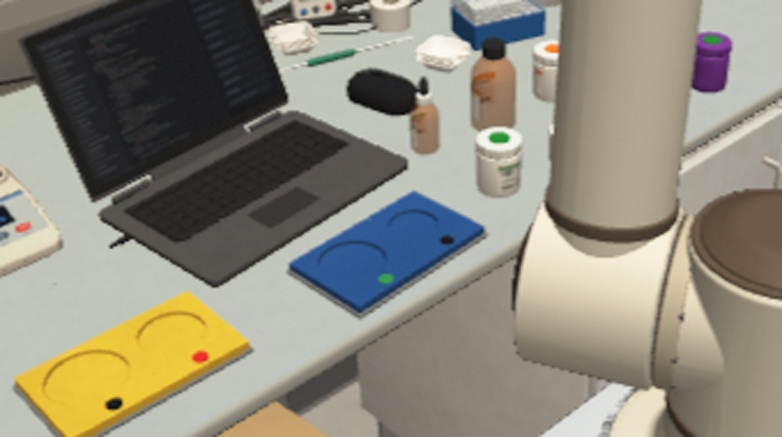

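View pics/crop_top.png

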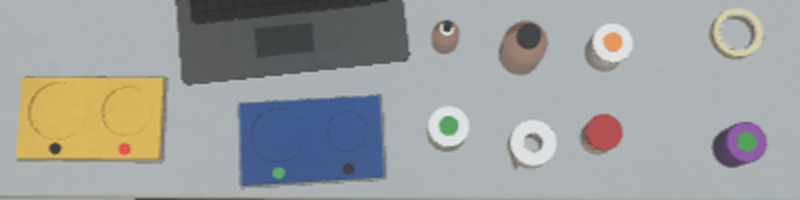

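The crop confirms it. The green pot is white-lidded with a green sticker at (304,229), and the scene view shows a green band. The purple pot at (451,237) and the orange pot at (386,187) are not wanted. The dropper is at (303,183), amber at (343,187), and red at (381,231).

```bash
cat > meas.py <<'E'
from h import *
im=cv2.imread("pics/top0.png")
c=calibration("top"); cs=calibration("scene")
hsv=cv2.cvtColor(im,cv2.COLOR_BGR2HSV)
H,S,V=[hsv[:,:,i].astype(int) for i in range(3)]
print("px samples",hsv[229,304],hsv[187,386],hsv[183,346],hsv[235,236],hsv[224,110])
def rep(name,m,z,box,mina=8):
    x0,x1,y0,y1=box; q=np.zeros_like(m);q[y0:y1,x0:x1]=m[y0:y1,x0:x1]
    for a,ce,bb,l in blobs(q,mina): print(name,a,ce,bb,onz(c,*ce,z)[:2])
rep("green",(H>50)&(H<80)&(S>60),.068,(285,325,210,250))
rep("orange",(H>5)&(H<20)&(S>100),.068,(370,405,170,205))
rep("red",((H<6)|(H>174))&(S>120),.060,(360,400,215,250))
rep("cap",(V<90)&(S<90),.118,(330,360,170,205))
rep("teat",(V<90),.101,(295,312,165,200),3)
rep("whitelid",(V>200)&(S<30),.068,(285,325,210,250))
rep("roll",(V>200)&(S<30),.040,(330,362,220,255))
for name,m,box in [("blue",(H>100)&(H<125)&(S>120),(190,285,200,265)),("yellow",(H>15)&(H<32)&(S>120),(80,170,195,252))]:
    x0,x1,y0,y1=box; q=np.zeros(m.shape,np.uint8);q[y0:y1,x0:x1]=m[y0:y1,x0:x1]
    q=cv2.morphologyEx(q,cv2.MORPH_CLOSE,np.ones((7,7)))
    cn=max(cv2.findContours(q,0,cv2.CHAIN_APPROX_NONE)[0],key=cv2.contourArea)
    P=np.array([onz(c,u,v,.014)[:2] for u,v in cn[:,0]+0.0])
    r=cv2.minAreaRect((P*1000).astype(np.float32)); print(name,r)
    print(cv2.boxPoints(r))
for name,m,box in [("dots-b",(H>45)&(H<80)&(S>60),(205,240,240,260)),("dots-bk",(V<80),(245,265,240,258)),("dots-yk",(V<80),(100,116,232,246)),("dots-yr",((H<9)|(H>172))&(S>120),(135,150,232,246))]:
    rep(name,m,.014,box,3)
E
python3 meas.py
```

```text
px samples [ 64 114 161] [ 13 148 227] [100  11  72] [110 141 143] [ 22 146 217]
green 74 [303.9189 227.4054] [300 223   9  10] [ 0.4597 -0.1595]
orange 68 [386.1029 185.4118] [382 181   9  10] [ 0.5734 -0.3766]
red 235 [381.6851 230.783 ] [373 223  18  17] [ 0.4535 -0.3629]
cap 114 [344.  182.5] [339 177  11  12] [ 0.568 -0.259]
teat 15 [303.2667 177.5333] [302 176   4   5] [ 0.5844 -0.1563]
whitelid 234 [303.9359 227.6239] [294 218  21  20] [ 0.4591 -0.1595]
roll 317 [346.53   235.7886] [336 225  22  23] [ 0.4425 -0.2734]
blue ((447.361083984375, 22.08757781982422), (108.10353088378906, 186.53005981445312), 3.806668519973755)
[[387.2367 111.5583]
 [399.6204 -74.5602]
 [507.4855 -67.3832]
 [495.1017 118.7353]]
yellow ((474.3053283691406, 318.0753479003906), (108.81111145019531, 189.4097442626953), 0.3887444734573364)
[[419.2585 412.4089]
 [420.5436 223.0035]
 [529.3522 223.7418]
 [528.0671 413.1472]]
dots-b 23 [219.     251.1739] [217 249   5   5] [0.4024 0.0644]
dots-bk 19 [253.7895 249.    ] [252 247   5   5] [ 0.4088 -0.0281]
dots-yk 15 [107.4 238.6] [106 237   4   4] [0.4341 0.3625]
dots-yr 23 [141.8261 239.    ] [140 237   5   5] [0.4336 0.271 ]
```

Emit:
play_rows(plan=[[[0,0,0],[0,0,-0.14],-0.3],[[0,0,0],[0,0,-0.14],-0.3],[[0,0,0],[0,0,-0.14],-0.3],[[0,0,0],[0,0,-0.14],-0.3],[[0,0,0],[0,0,-0.14],-0.3],[[0,0,0],[0,0,-0.14],-0.3],[[0,0,0],[0,0,-0.14],-0.3],[[0,0,0],[0,0,-0.14],-0.3]], grip_force=40)

```text
time_s: 0.95
tool_pos: [0.2396, -0.4951, 0.4015]
tcp_rot: [[-0.042, 0.999, -0.003], [0.999, 0.042, 0.005], [0.006, -0.002, -1.0]]
force: [0.2, 0.2, -0.3]
grip_width: 0.65
```

Emit:
play_rows(plan=[[[30,20,8],[0,0,0.04],-0.7],[[38,25,10],[0,0,0],-0.7],[[38,25,10],[0,0,0],-0.7],[[38,25,10],[0,0,0],-0.7],[[38,25,10],[0,0,0],-0.7],[[38,25,10],[0,0,0],-0.7],[[38,25,10],[0,0,0],-0.7],[[38,25,10],[0,0,0],-0.7],[[38,25,10],[0,0,0],-0.7],[[0,0,0],[0,0,0],-0.7],[[0,0,0],[0,0,0],-0.7]])

```text
time_s: 2.05
tool_pos: [0.4615, -0.145, 0.3076]
tcp_rot: [[-0.008, 1.0, -0.005], [1.0, 0.008, 0.007], [0.007, -0.005, -1.0]]
force: [-0.1, -1.3, 0.5]
grip_width: 0.852
```

```bash
cat > look.py <<'E'
import sys
from h import *
tag=sys.argv[1]
o=manip.get_obs(); cw=calibration("wrist"); im=snapshot("wrist")[:,:,::-1].copy()
cv2.imwrite(f"pics/w_{tag}.png",im); np.savez(f"pics/w_{tag}.npz",K=cw["K"],origin=cw["origin"],orientation=cw["orientation"])
print(o["time_s"],o["tool_pos"],o["qpos"]);print(o["tcp_rot"])
E
python3 look.py g1
```

```text
2.05 [ 0.4615 -0.145   0.3076] [-0.3055 -0.0818 -0.1805  1.4792  0.0046  1.2571]
[[-0.0081  1.     -0.0053]
 [ 0.9999  0.0081  0.0065]
 [ 0.0066 -0.0053 -1.    ]]
```

View pics/w_g1.png

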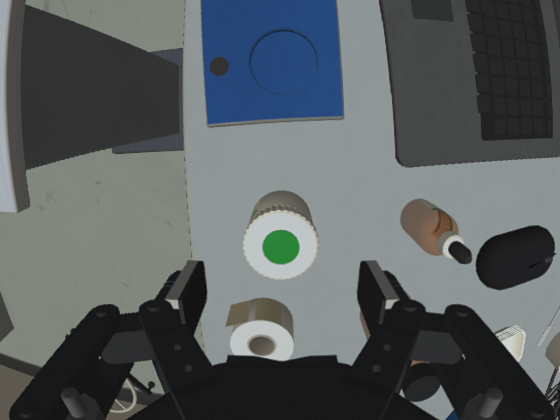

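The wrist view shows the green sticker at (281,247), the label roll at (262,342), the dropper teat at (459,252) and the blue tray's black recess at (283,62).

Run:
```python
from h import *
im=cv2.imread("pics/w_g1.png");cw=dict(np.load("pics/w_g1.npz"))
hsv=cv2.cvtColor(im,cv2.COLOR_BGR2HSV);H,S,V=[hsv[:,:,i].astype(int) for i in range(3)]
for a,ce,bb,l in blobs((H>50)&(H<80)&(S>80),200): print("green",a,ce,onz(cw,*ce,.068,rayw))
print("teat tip~",onz(cw,464,253,.101,rayw))
print("recess",onz(cw,283,62,.014,rayw),"bdot",onz(cw,219,66,.014,rayw), "roll",onz(cw,262,342,.04,rayw))
```

```text
green 971 [280.4861 246.758 ] [ 0.4594 -0.1591  0.068 ]
teat tip~ [ 0.5809 -0.1513  0.101 ]
recess [ 0.46   -0.0264  0.014 ] bdot [ 0.4088 -0.0286  0.014 ] roll [ 0.4427 -0.2676  0.04  ]
```

Emit:
play_rows(plan=[[[-14,-2,0],[-0.005,-0.0065,0.008],-0.7],[[0,0,0],[0,0,0],-0.7],[[0,0,25],[0,0,0],-0.7],[[0,0,25],[0,0,0],-0.7],[[0,0,25],[0,0,0],-0.7],[[0,0,18],[0,0,0],-0.7],[[0,0,9],[0,0,0],-0.7],[[0,0,0],[0,0,0],-0.7]])

```text
time_s: 2.9
tool_pos: [0.4562, -0.1702, 0.2053]
tcp_rot: [[0.018, 1.0, 0.005], [1.0, -0.018, -0.003], [-0.003, 0.006, -1.0]]
force: [-0.4, 0.5, -0.5]
grip_width: 0.849
```

Emit:
play_rows(plan=[[[8,2,0],[0,0,-0.012],-0.7],[[0,0,0],[0,0,0],-0.7],[[0,0,0],[0,0,0],-0.7]])

```text
time_s: 3.2
tool_pos: [0.4589, -0.1627, 0.2078]
tcp_rot: [[0.007, 1.0, 0.008], [1.0, -0.007, -0.004], [-0.004, 0.008, -1.0]]
force: [0.2, -0.6, -1.0]
grip_width: 0.85
```

Emit:
play_rows(plan=[[[3,0,2],[-0.003,0.008,0],-0.7],[[0,0,0],[0,0,0],-0.7],[[0,0,0],[0,0,0],0.2],[[0,0,0],[0,0,0],0.4],[[0,0,0],[0,0,0],0.4],[[0,0,0],[0,0,0],0.4],[[0,0,0],[0,0,0],0.4]])

```text
time_s: 3.9
tool_pos: [0.4595, -0.1593, 0.2075]
tcp_rot: [[0.006, 1.0, 0.014], [1.0, -0.006, 0.004], [0.004, 0.014, -1.0]]
force: [-0.7, -0.1, 0.9]
grip_width: 0.619
```

Emit:
play_rows(plan=[[[0,0,-15],[0,0,0],0.4],[[0,0,-20],[0,0,0],0.4],[[0,0,-15],[0,0,0],0.4],[[15,0,0],[0,0,0],0.4],[[30,0,0],[0,0,0],0.4],[[30,0,0],[0,0,0],0.4],[[30,0,0],[0,0,0],0.4],[[30,0,0],[0,0,0],0.4],[[30,0,0],[0,0,0],0.4],[[25,0,0],[0,0,0],0.4],[[12,0,0],[0,0,0],0.4],[[0,0,0],[0,0,0],0.4],[[0,0,0],[0,0,0],0.4]])

```text
time_s: 5.2
tool_pos: [0.4574, 0.0552, 0.2634]
tcp_rot: [[0.006, 1.0, 0.014], [1.0, -0.006, 0.005], [0.005, 0.014, -1.0]]
force: [0.7, -0.2, -0.4]
grip_width: 0.621
```

```bash
python3 look.py g2
python3 - <<'E'
from h import *
cv2.imwrite("pics/top_g2.png",snapshot("top")[:,:,::-1])
E
```

```text
5.2 [0.4574 0.0552 0.2634] [ 0.1192 -0.1433 -0.3216  1.3778  0.0034  1.6963]
[[ 0.0062  0.9999  0.0142]
 [ 1.     -0.0063  0.0052]
 [ 0.0052  0.0141 -0.9999]]
```

View pics/w_g2.png

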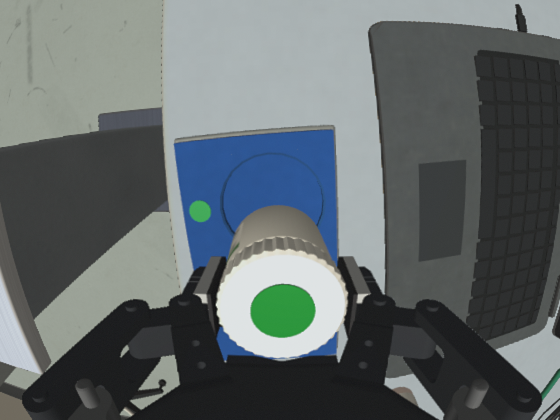

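The pot is held at (283,310) in the wrist view. The recess edge spans (222–323), with its top at 153, and the green dot is at (200,211).

Run:
```python
from h import *
im=cv2.imread("pics/w_g2.png");cw=dict(np.load("pics/w_g2.npz"))
hsv=cv2.cvtColor(im,cv2.COLOR_BGR2HSV);H,S,V=[hsv[:,:,i].astype(int) for i in range(3)]
for a,ce,bb,l in blobs((H>50)&(H<80)&(S>80),100): print("green",a,ce,onz(cw,*ce,.014,rayw),onz(cw,*ce,.124,rayw))
for p in [(222,204),(323,196),(273,153)]: print(onz(cw,*p,.014,rayw))
```

```text
green 354 [199.7712 210.8475] [0.4025 0.0646 0.014 ] [0.4305 0.0971 0.124 ]
green 2706 [282.3666 310.463 ] [ 0.4608 -0.0192  0.014 ] [0.4595 0.0556 0.124 ]
green 163 [550.2638 384.5644] [ 0.8491 -0.2042  0.014 ] [ 0.652  -0.0361  0.124 ]
[0.419  0.0694 0.014 ]
[0.4897 0.0743 0.014 ]
[0.4553 0.1045 0.014 ]
```

Emit:
play_rows(plan=[[[12.5,-5,0],[0,0,0],0.4],[[0,0,0],[0,0,0],0.4],[[0,0,12],[0,0,0],0.4],[[0,0,14],[0,0,0],0.4],[[0,0,10],[0,0,0],0.4],[[0,0,4],[0,0,0],0.4],[[0,0,0],[0,0,0],0.4],[[0,0,0],[0,0,0],0.4]])

```text
time_s: 6.1
tool_pos: [0.4523, 0.0661, 0.2182]
tcp_rot: [[0.012, 1.0, 0.012], [1.0, -0.012, 0.004], [0.005, 0.012, -1.0]]
force: [0.2, -0.2, 0.0]
grip_width: 0.616
```

Emit:
play_rows(plan=[[[1,0,2],[0,0,0],0.4],[[0,0,0],[0,0,0],0.4],[[0,0,0],[0,0,0],0.4]])

```text
time_s: 6.4
tool_pos: [0.4528, 0.0672, 0.2169]
tcp_rot: [[0.012, 1.0, 0.013], [1.0, -0.012, 0.005], [0.005, 0.013, -1.0]]
force: [-0.1, 0.1, -0.3]
grip_width: 0.621
```

Emit:
play_rows(plan=[[[0,0,1],[0,0,0],0.4],[[0,0,0],[0,0,0],-0.35],[[0,0,0],[0,0,0],-0.5],[[0,0,0],[0,0,0],-0.7],[[0,0,0],[0,0,0],-0.7],[[0,0,-15],[0,0,0],-0.7],[[0,0,-25],[0,0,0],-0.7],[[0,0,-30],[0,0,0],-0.7],[[0,0,-25],[0,0,0],-0.7],[[0,0,0],[0,0,0],-0.7]])

```text
time_s: 7.4
tool_pos: [0.4512, 0.0667, 0.3144]
tcp_rot: [[0.012, 1.0, 0.013], [1.0, -0.012, 0.005], [0.005, 0.013, -1.0]]
force: [-0.2, 0.2, -0.2]
grip_width: 0.85
```

```bash
python3 look.py g3
python3 - <<'E'
from h import *
im=cv2.imread("pics/w_g3.png");cw=dict(np.load("pics/w_g3.npz"))
hsv=cv2.cvtColor(im,cv2.COLOR_BGR2HSV);H,S,V=[hsv[:,:,i].astype(int) for i in range(3)]
for a,ce,bb,l in blobs((H>50)&(H<80)&(S>80),100): print("green",a,ce,onz(cw,*ce,.014,rayw),onz(cw,*ce,.076,rayw))
E
```

```text
7.4 [0.4512 0.0667 0.3144] [ 0.1461 -0.161  -0.2389  1.4797  0.0027  1.7286]
[[ 0.0117  0.9999  0.0126]
 [ 0.9999 -0.0118  0.0046]
 [ 0.0047  0.0126 -0.9999]]
green 243 [221.2798 206.8107] [0.4023 0.0645 0.014 ] [0.4138 0.0821 0.076 ]
green 1063 [280.0085 226.5898] [0.4531 0.0456 0.014 ] [0.4529 0.0675 0.076 ]
green 129 [536.8992 365.5969] [ 0.8533 -0.2011  0.014 ] [ 0.7609 -0.1223  0.076 ]
```

View pics/w_g3.png

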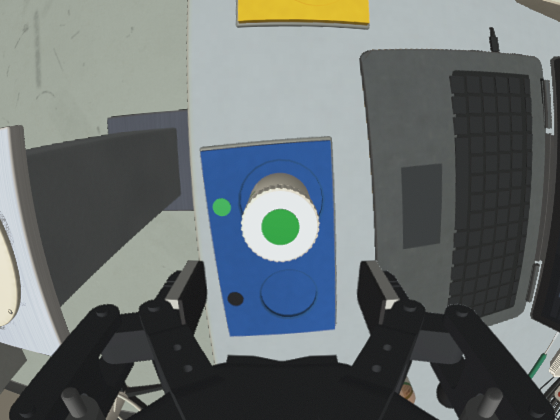

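The green pot sits in its recess at (0.453, 0.0675), against a target of (0.454, 0.068). Next is the dropper.

Emit:
play_rows(plan=[[[-15,8,0],[0.012,-0.004,-0.011],-0.3],[[-30,18,0],[0,0,0],-0.3],[[-30,18,0],[0,0,0],-0.3],[[-30,18,0],[0,0,0],-0.3],[[-30,18,0],[0,0,0],-0.3],[[-30,18,0],[0,0,0],-0.3],[[-25,16,0],[0,0,0],-0.3],[[-15,8,0],[0,0,0],-0.3],[[-8,4,0],[0,0,0],-0.3],[[0,0,0],[0,0,0],-0.3],[[0,0,0],[0,0,0],-0.3]])

```text
time_s: 8.55
tool_pos: [0.5797, -0.1541, 0.2981]
tcp_rot: [[-0.002, 1.0, -0.016], [1.0, 0.002, 0.004], [0.004, -0.016, -1.0]]
force: [-0.4, 1.0, 0.5]
grip_width: 0.647
```

```bash
python3 look.py d1
```

```text
8.55 [ 0.5797 -0.1541  0.2981] [-0.2598  0.202   0.0987  1.484  -0.0004  1.3088]
[[-0.0022  0.9999 -0.0161]
 [ 1.      0.0022  0.0039]
 [ 0.0039 -0.0161 -0.9999]]
```

View pics/w_d1.png

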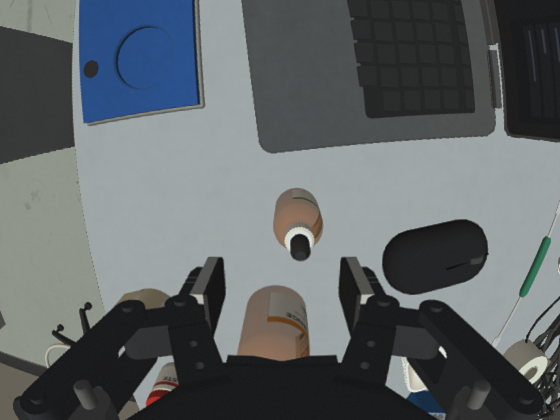

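Run:
```python
from h import *
im=cv2.imread("pics/w_d1.png");cw=dict(np.load("pics/w_d1.npz"))
cv2.imwrite("pics/d1c.png",cv2.resize(im[170:290,240:360],None,fx=5,fy=5,interpolation=cv2.INTER_CUBIC))
hsv=cv2.cvtColor(im,cv2.COLOR_BGR2HSV);H,S,V=[hsv[:,:,i].astype(int) for i in range(3)]
m=(V<60);q=np.zeros_like(m);q[215:275,280:325]=m[215:275,280:325]
for a,ce,bb,l in blobs(q,20): print(a,ce,bb,onz(cw,ce[0],ce[1],.095,rayw))
m=(V>190)&(S<40);q=np.zeros_like(m);q[215:275,280:325]=m[215:275,280:325]
for a,ce,bb,l in blobs(q,20): print("collar",a,ce,bb,onz(cw,bb[0]+bb[2]/2,bb[1]+bb[2]/2,.075,rayw))
print(onz(cw,301,250,.101,rayw))
```

```text
402 [299.7189 247.1791] [291 235  19  25] [ 0.5866 -0.1535  0.095 ]
collar 241 [297.4689 235.4813] [285 227  28  24] [ 0.587  -0.1577  0.075 ]
[ 0.5871 -0.1526  0.101 ]
```

View pics/d1c.png

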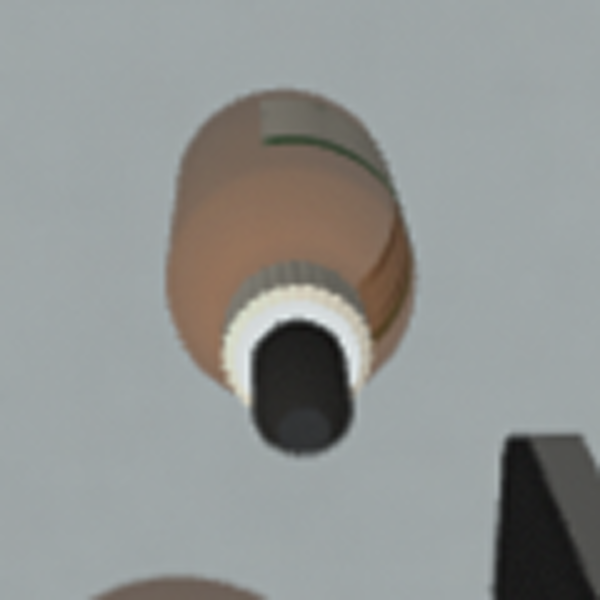

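Emit:
play_rows(plan=[[[-2,6,0],[-0.015,-0.004,0],-0.3],[[0,0,0],[0,0,0],-0.3],[[0,0,0],[0,0,0],-0.3]])

```text
time_s: 8.9
tool_pos: [0.5856, -0.154, 0.2987]
tcp_rot: [[-0.005, 1.0, 0.001], [1.0, 0.005, -0.0], [-0.0, 0.001, -1.0]]
force: [0.7, 0.3, 1.0]
grip_width: 0.649
```

Emit:
play_rows(plan=[[[-2,0,20],[0,0,0],-0.3],[[0,0,25],[0,0,0],-0.3],[[0,0,20],[0,0,0],-0.3],[[0,0,12],[0,0,0],-0.3],[[0,0,8],[0,0,0],-0.3],[[0,0,0],[0,0,0],-0.3],[[0,0,0],[0,0,0],-0.3]])

```text
time_s: 9.6
tool_pos: [0.5863, -0.1545, 0.2144]
tcp_rot: [[-0.007, 1.0, 0.007], [1.0, 0.007, -0.002], [-0.002, 0.007, -1.0]]
force: [-0.0, 0.2, -0.5]
grip_width: 0.649
```

```bash
python3 look.py d2
```

```text
9.6 [ 0.5863 -0.1545  0.2144] [-0.2576  0.2257 -0.0357  1.3024  0.      1.3059]
[[-0.0073  1.      0.0068]
 [ 1.      0.0073 -0.0018]
 [-0.0018  0.0068 -1.    ]]
```

View pics/w_d2.png

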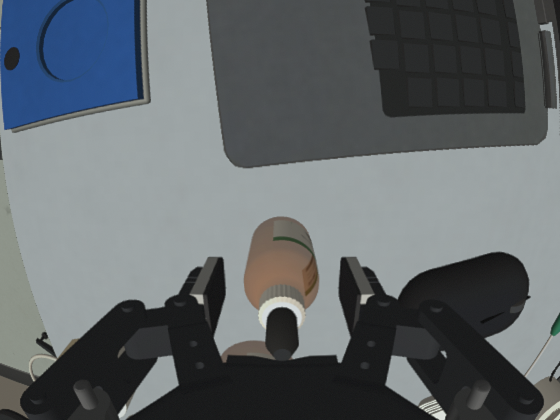

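Emit:
play_rows(plan=[[[-1,0,5],[0,0,0],-0.3],[[0,0,3],[0,0,0],-0.3],[[0,0,0],[0,0,0],-0.3],[[0,0,0],[0,0,0],0.1],[[0,0,0],[0,0,0],0.4],[[0,0,0],[0,0,0],0.5],[[0,0,0],[0,0,0],0.5],[[0,0,0],[0,0,0],0.5]])

```text
time_s: 10.45
tool_pos: [0.587, -0.1559, 0.2084]
tcp_rot: [[-0.007, 1.0, 0.01], [1.0, 0.007, -0.003], [-0.003, 0.01, -1.0]]
force: [-0.1, -0.2, -1.4]
grip_width: 0.403
```

Emit:
play_rows(plan=[[[0,0,-10],[0,0,0],0.5],[[0,0,-15],[0,0,0],0.5],[[0,0,-20],[0,0,0],0.5],[[0,0,-15],[0,0,0],0.5],[[12,-12,0],[0,0,0],0.5],[[22,-22,0],[0,0,0],0.5],[[25,-25,0],[0,0,0],0.5],[[25,-25,0],[0,0,0],0.5],[[22,-22,0],[0,0,0],0.5],[[12,-12,0],[0,0,0],0.5],[[6,-4,0],[0,0,0],0.5],[[0,0,0],[0,0,0],0.5],[[0,0,0],[0,0,0],0.5]])

```text
time_s: 11.75
tool_pos: [0.4604, -0.0293, 0.2843]
tcp_rot: [[-0.006, 1.0, 0.026], [1.0, 0.006, -0.005], [-0.005, 0.026, -1.0]]
force: [0.6, -0.5, -0.4]
grip_width: 0.395
```

```bash
python3 look.py d3
```

```text
11.75 [ 0.4604 -0.0293  0.2843] [-0.0628 -0.1535 -0.2904  1.4076 -0.0031  1.5017]
[[-0.0062  0.9996  0.026 ]
 [ 1.      0.0063 -0.0048]
 [-0.0049  0.0259 -0.9997]]
```

View pics/w_d3.png

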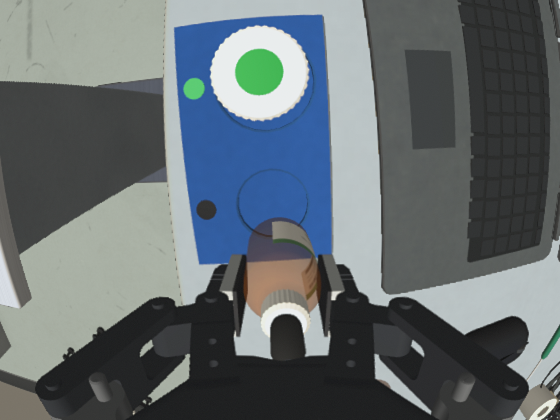

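Emit:
play_rows(plan=[[[4,-2,0],[0.016,0.003,0],0.5],[[0,0,0],[0,0,0],0.5],[[0,0,12],[0,0,0],0.5],[[0,0,18],[0,0,0],0.5],[[0,0,15],[0,0,0],0.5],[[0,0,8],[0,0,0],0.5],[[0,0,4],[0,0,0],0.5],[[0,0,0],[0,0,0],0.5],[[0,0,0],[0,0,0],0.5]])

```text
time_s: 12.7
tool_pos: [0.4602, -0.0271, 0.2212]
tcp_rot: [[-0.003, 1.0, 0.005], [1.0, 0.003, -0.002], [-0.002, 0.005, -1.0]]
force: [-0.4, -0.1, 0.2]
grip_width: 0.399
```

```bash
python3 look.py d4
```

```text
12.7 [ 0.4602 -0.0271  0.2212] [-0.0585 -0.1206 -0.3835  1.3031 -0.0014  1.5093]
[[-0.003   1.      0.0047]
 [ 1.      0.003  -0.0016]
 [-0.0016  0.0047 -1.    ]]
```

View pics/w_d4.png

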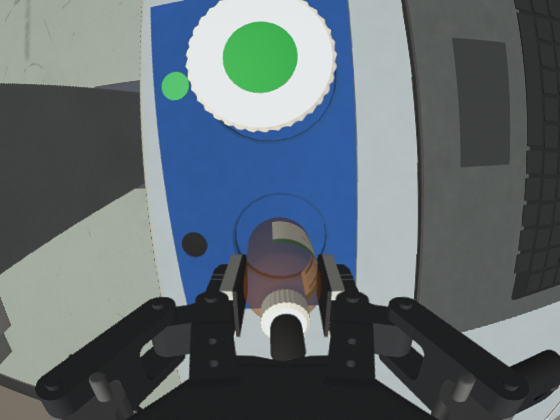

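Emit:
play_rows(plan=[[[1,0,3],[0,0,0],0.5],[[0,0,0],[0,0,0],0.5],[[0,0,1],[0,0,0],0.5],[[0,0,0],[0,0,0],0.5]])

```text
time_s: 13.15
tool_pos: [0.4608, -0.026, 0.2184]
tcp_rot: [[-0.003, 1.0, 0.007], [1.0, 0.003, -0.002], [-0.002, 0.007, -1.0]]
force: [0.3, -0.4, -0.2]
grip_width: 0.403
```

Emit:
play_rows(plan=[[[0,0,2],[0,0,0],0.5],[[0,0,0],[0,0,0],0.5],[[0,0,0],[0,0,0],0.1],[[0,0,0],[0,0,0],-0.1],[[0,0,0],[0,0,0],-0.3],[[0,0,0],[0,0,0],-0.3],[[0,0,-12],[0,0,0],-0.3],[[0,0,-20],[0,0,0],-0.3],[[0,0,-30],[0,0,0],-0.3],[[0,0,-30],[0,0,0],-0.3],[[0,0,0],[0,0,0],-0.3]])

```text
time_s: 14.25
tool_pos: [0.4595, -0.0258, 0.3147]
tcp_rot: [[-0.003, 1.0, 0.008], [1.0, 0.003, -0.002], [-0.002, 0.008, -1.0]]
force: [0.2, -0.6, 0.3]
grip_width: 0.652
```

```bash
python3 look.py d5
python3 - <<'E'
from h import *
im=cv2.imread("pics/w_d5.png");cw=dict(np.load("pics/w_d5.npz"))
hsv=cv2.cvtColor(im,cv2.COLOR_BGR2HSV);H,S,V=[hsv[:,:,i].astype(int) for i in range(3)]
for a,ce,bb,l in blobs((H>50)&(H<80)&(S>80),100): print("green",a,ce,onz(cw,*ce,.076,rayw))
s=snapshot("scene")[:,:,::-1]; cv2.imwrite("pics/s_d5.png",cv2.resize(s[130:320,80:420],None,fx=2.3,fy=2.3,interpolation=cv2.INTER_CUBIC))
E
```

```text
14.25 [ 0.4595 -0.0258  0.3147] [-0.0558 -0.1476 -0.2265  1.484  -0.0014  1.5119]
[[-0.003   1.      0.0078]
 [ 1.      0.0031 -0.0019]
 [-0.0019  0.0078 -1.    ]]
green 1271 [268.7514  84.0944] [0.453  0.0671 0.076 ]
green 279 [209.8925  95.8925] [0.4156 0.0606 0.076 ]
green 231 [548.4502 330.1861] [ 0.76   -0.1554  0.076 ]
```

View pics/w_d5.png

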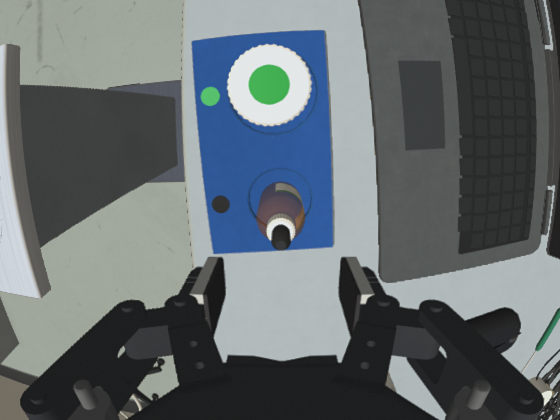

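View pics/s_d5.png

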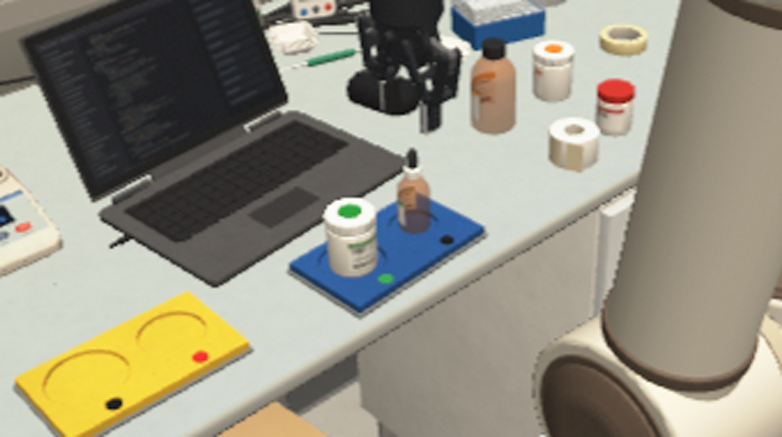

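Run:
```python
from h import *
im=cv2.imread("pics/w_d5.png");cw=dict(np.load("pics/w_d5.npz"))
cv2.imwrite("pics/d5c.png",cv2.resize(im[150:260,220:340],None,fx=6,fy=6,interpolation=cv2.INTER_CUBIC))
```

```text
(no output)
```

View pics/d5c.png

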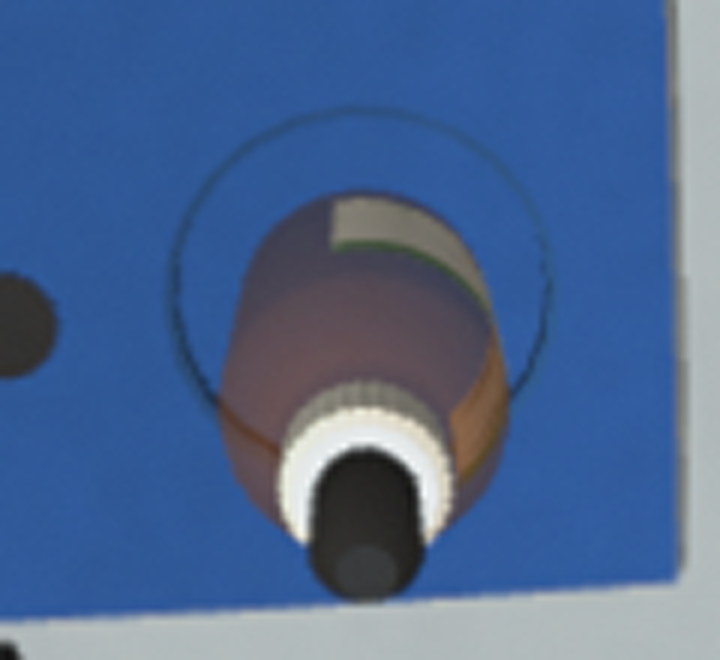

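Run:
```python
from h import *
cw=dict(np.load("pics/w_d5.npz"))
f=lambda u,v,z:onz(cw,220+u/6,150+v/6,z,rayw)
print("tip",f(365,570,.109),"recess far",f(360,105,.014),"L,R",f(172,290,.014),f(550,290,.014),"base far",f(365,190,.008))
```

```text
tip [ 0.4605 -0.0262  0.109 ] recess far [0.4603 0.0033 0.014 ] L,R [ 0.4335 -0.0233  0.014 ] [ 0.4875 -0.0233  0.014 ] base far [ 0.4611 -0.0101  0.008 ]
```

The blue kit checks out: the dropper is about 3 mm from its recess centre and both pieces are upright. Next is the red pot.

Emit:
play_rows(plan=[[[-15,0,0],[0.004,0,0],-0.6],[[-30,0,0],[0,0,0],-0.6],[[-35,0,0],[0,0,0],-0.6],[[-35,-1,0],[0,0,0],-0.6],[[-35,-1,0],[0,0,0],-0.6],[[-35,-1,0],[0,0,0],-0.6],[[-35,-1,0],[0,0,0],-0.6],[[-35,-1,0],[0,0,0],-0.6],[[-35,-1,0],[0,0,0],-0.6],[[-25,0,0],[0,0,0],-0.6],[[-12,0,0],[0,0,0],-0.6],[[0,0,0],[0,0,0],-0.6],[[0,0,0],[0,0,0],-0.6]])

```text
time_s: 15.65
tool_pos: [0.451, -0.3634, 0.2965]
tcp_rot: [[-0.006, 1.0, -0.018], [1.0, 0.006, 0.009], [0.009, -0.018, -1.0]]
force: [-0.2, -0.6, -0.8]
grip_width: 0.798
```

```bash
python3 look.py r1
python3 - <<'E'
from h import *
im=cv2.imread("pics/w_r1.png");cw=dict(np.load("pics/w_r1.npz"))
hsv=cv2.cvtColor(im,cv2.COLOR_BGR2HSV);H,S,V=[hsv[:,:,i].astype(int) for i in range(3)]
for a,ce,bb,l in blobs(((H<8)|(H>173))&(S>130),200): print("red",a,ce,bb,onz(cw,*ce,.060,rayw))
E
```

```text
15.65 [ 0.451  -0.3634  0.2965] [-0.6774  0.1547  0.0416  1.4774 -0.0043  0.8875]
[[-0.0059  0.9998 -0.0181]
 [ 0.9999  0.006   0.0091]
 [ 0.0092 -0.018  -0.9998]]
red 3604 [292.5208 226.7739] [259 193  68  68] [ 0.4539 -0.361   0.06  ]
```

View pics/w_r1.png

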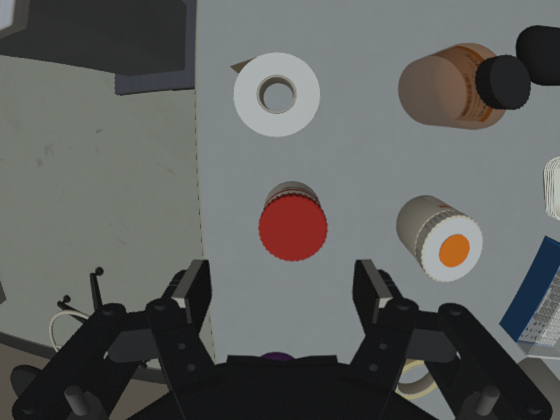

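The red lid is at (292,227) in the wrist view, which puts it at (0.454, -0.361). The roll and orange pot are clear of the fingers.

Emit:
play_rows(plan=[[[1,2,0],[-0.017,-0.009,0],-0.6],[[0,0,0],[0,0,0],-0.6],[[0,0,0],[0,0,0],-0.6],[[0,0,20],[0,0,0],-0.6],[[0,0,25],[0,0,0],-0.6],[[0,0,20],[0,0,0],-0.6],[[0,0,12],[0,0,0],-0.6],[[0,0,6],[0,0,0],-0.6],[[0,0,0],[0,0,0],-0.6],[[0,0,0],[0,0,0],-0.6]])

```text
time_s: 16.7
tool_pos: [0.4553, -0.3575, 0.215]
tcp_rot: [[-0.013, 1.0, 0.006], [1.0, 0.013, -0.004], [-0.004, 0.006, -1.0]]
force: [0.8, 0.3, 0.2]
grip_width: 0.8
```

Emit:
play_rows(plan=[[[-4,-2,8],[0,0,0],-0.6],[[0,0,5],[0,0,0],-0.6],[[0,0,0],[0,0,0],-0.6],[[0,0,0],[0,0,0],-0.2],[[0,0,0],[0,0,0],0.2],[[0,0,0],[0,0,0],0.4],[[0,0,0],[0,0,0],0.4],[[0,0,0],[0,0,0],0.4]])

```text
time_s: 17.5
tool_pos: [0.4538, -0.3625, 0.2036]
tcp_rot: [[-0.013, 1.0, 0.009], [1.0, 0.013, -0.007], [-0.007, 0.009, -1.0]]
force: [-0.2, -0.5, -0.2]
grip_width: 0.544
```

Emit:
play_rows(plan=[[[0,0,-12],[0,0,0],0.4],[[0,0,-25],[0,0,0],0.4],[[0,0,-35],[0,0,0],0.4],[[0,0,-35],[0,0,0],0.4],[[0,0,-35],[0,0,0],0.4],[[0,0,-25],[0,0,0],0.4],[[0,0,-15],[0,0,0],0.4],[[0,0,0],[0,0,0],0.4],[[0,0,0],[0,0,0],0.4]])

```text
time_s: 18.4
tool_pos: [0.4509, -0.36, 0.3985]
tcp_rot: [[-0.013, 1.0, 0.011], [1.0, 0.013, -0.008], [-0.008, 0.011, -1.0]]
force: [-0.3, 0.0, -1.6]
grip_width: 0.543
```

Emit:
play_rows(plan=[[[15,0,0],[0,0,0],0.4],[[30,2,0],[0,0,0],0.4],[[40,2,0],[0,0,0],0.4],[[40,2,0],[0,0,0],0.4],[[40,2,0],[0,0,0],0.4],[[40,2,0],[0,0,0],0.4],[[40,2,0],[0,0,0],0.4],[[40,2,0],[0,0,0],0.4],[[40,2,0],[0,0,0],0.4],[[40,2,0],[0,0,0],0.4]])

```text
time_s: 19.4
tool_pos: [0.4594, 0.0207, 0.3838]
tcp_rot: [[-0.006, 1.0, -0.005], [1.0, 0.006, -0.001], [-0.001, -0.005, -1.0]]
force: [1.1, 0.4, -0.4]
grip_width: 0.541
```

Emit:
play_rows(plan=[[[30,3,0],[0,0,0],0.4],[[40,4,0],[0,0,0],0.4],[[40,4,0],[0,0,0],0.4],[[40,4,0],[0,0,0],0.4],[[35,4,0],[0,0,0],0.4],[[25,3,0],[0,0,0],0.4],[[12,2,0],[0,0,0],0.4],[[0,0,0],[0,0,0],0.4],[[0,0,0],[0,0,0],0.4]])

```text
time_s: 20.3
tool_pos: [0.4725, 0.2592, 0.3727]
tcp_rot: [[-0.015, 1.0, -0.02], [1.0, 0.015, -0.006], [-0.006, -0.02, -1.0]]
force: [-0.6, 0.1, -0.9]
grip_width: 0.547
```

```bash
python3 look.py r2
python3 - <<'E'
from h import *
im=cv2.imread("pics/w_r2.png");cw=dict(np.load("pics/w_r2.npz"))
hsv=cv2.cvtColor(im,cv2.COLOR_BGR2HSV);H,S,V=[hsv[:,:,i].astype(int) for i in range(3)]
zt=manip.get_obs()["tool_pos"][2]-.2036+.060
for a,ce,bb,l in blobs(((H<8)|(H>173))&(S>130),80): print("red",a,ce,bb,onz(cw,*ce,.014,rayw),onz(cw,*ce,zt,rayw))
E
```

```text
20.3 [0.4725 0.2592 0.3727] [0.5009 0.0631 0.0885 1.6168 0.0044 2.0563]
[[-0.0153  0.9997 -0.0202]
 [ 0.9999  0.0152 -0.0061]
 [-0.0057 -0.0202 -0.9998]]
red 101 [511.198  153.2079] [507 146   9  15] [0.737  0.3084 0.014 ] [0.5615 0.3245 0.2291]
red 163 [250.7055 173.2086] [244 167  15  14] [0.4333 0.2709 0.014 ] [0.4578 0.3117 0.2291]
red 208 [279.274  236.1346] [240 231  82  21] [0.4634 0.2025 0.014 ] [0.4681 0.2884 0.2291]
red 9298 [281.3763 293.4982] [225 241 114 105] [0.4667 0.13   0.014 ] [0.4692 0.2636 0.2291]
```

View pics/w_r2.png

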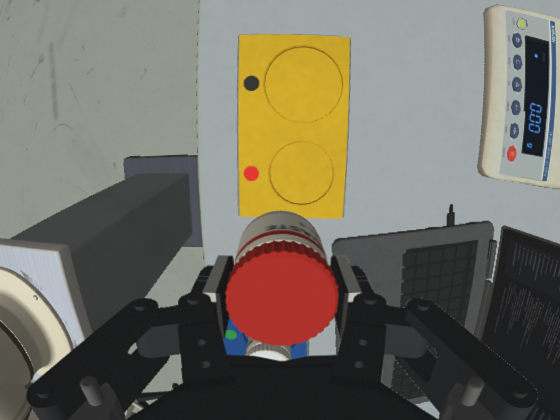

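Run:
```python
from h import *
im=cv2.imread("pics/w_r2.png");cw=dict(np.load("pics/w_r2.npz"))
cv2.imwrite("pics/r2c.png",cv2.resize(im[30:230,225:365],None,fx=3,fy=3,interpolation=cv2.INTER_CUBIC))
f=lambda u,v:onz(cw,u,v,.014,rayw)[:2]
print("red L R T",f(269,173),f(333,173),f(301,140),"c",f(301,172))
print("amb L R T B",f(264,85),f(343,85),f(303,46),f(303,122))
print("corners",f(239,34),f(352,38),f(238,216),f(345,217))
```

```text
red L R T [0.4521 0.2714] [0.5176 0.2729] [0.4839 0.3058] c [0.4847 0.2731]
amb L R T B [0.4463 0.3607] [0.5245 0.363 ] [0.4841 0.4013] [0.4855 0.324 ]
corners [0.4206 0.4142] [0.533  0.4127] [0.4191 0.2245] [0.5333 0.2257]
```

View pics/r2c.png

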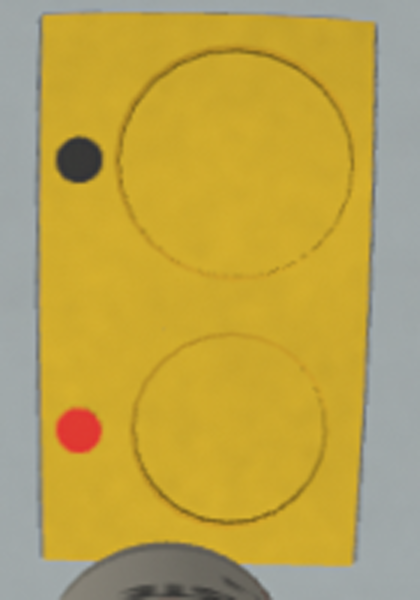

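Emit:
play_rows(plan=[[[11,10,0],[-0.028,0,0.014],0.4],[[0,0,0],[0,0,0],0.4],[[0,0,0],[0,0,0],0.4],[[0,0,15],[0,0,0],0.4],[[0,0,25],[0,0,0],0.4],[[0,0,30],[0,0,0],0.4],[[0,0,25],[0,0,0],0.4],[[0,0,12],[0,0,0],0.4],[[0,0,6],[0,0,0],0.4],[[0,0,0],[0,0,0],0.4],[[0,0,0],[0,0,0],0.4]])

```text
time_s: 21.45
tool_pos: [0.4862, 0.2653, 0.26]
tcp_rot: [[0.008, 1.0, 0.016], [1.0, -0.008, -0.003], [-0.003, 0.016, -1.0]]
force: [0.2, -1.5, 0.3]
grip_width: 0.547
```

```bash
python3 look.py r3
```

```text
21.45 [0.4862 0.2653 0.26  ] [ 0.5017  0.0818 -0.1087  1.3674 -0.0107  2.0807]
[[ 0.0083  0.9998  0.0164]
 [ 1.     -0.0083 -0.0032]
 [-0.003   0.0164 -0.9999]]
```

View pics/w_r3.png

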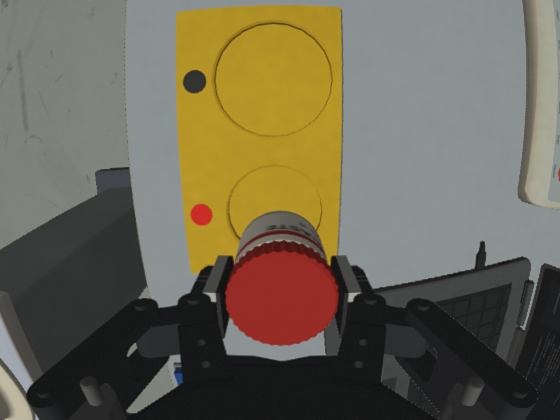

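Emit:
play_rows(plan=[[[6,-3,0],[0.006,0,-0.008],0.4],[[0,0,0],[0,0,0],0.4],[[0,0,0],[0,0,0],0.4],[[0,0,12],[0,0,0],0.4],[[0,0,14],[0,0,0],0.4],[[0,0,10],[0,0,0],0.4],[[0,0,4],[0,0,0],0.4],[[0,0,0],[0,0,0],0.4],[[0,0,0],[0,0,0],0.4]])

```text
time_s: 22.4
tool_pos: [0.4837, 0.2721, 0.2176]
tcp_rot: [[-0.001, 1.0, 0.012], [1.0, 0.001, -0.002], [-0.002, 0.012, -1.0]]
force: [-0.8, -0.2, 0.3]
grip_width: 0.544
```

Emit:
play_rows(plan=[[[0,0,3],[0,0,0],0.4],[[0,0,2],[0,0,0],0.4],[[0,0,0],[0,0,0],0.4],[[0,0,0],[0,0,0],0.4]])

```text
time_s: 22.8
tool_pos: [0.484, 0.2722, 0.2132]
tcp_rot: [[-0.001, 1.0, 0.013], [1.0, 0.001, -0.001], [-0.001, 0.013, -1.0]]
force: [1.0, -0.2, -0.0]
grip_width: 0.543
```

Emit:
play_rows(plan=[[[0,0,1],[0,0,0],0.4],[[0,0,0],[0,0,0],0.4],[[0,0,0],[0,0,0],-0.2],[[0,0,0],[0,0,0],-0.4],[[0,0,0],[0,0,0],-0.6],[[0,0,0],[0,0,0],-0.6],[[0,0,-12],[0,0,0],-0.6],[[0,0,-25],[0,0,0],-0.6],[[0,0,-35],[0,0,0],-0.6],[[0,0,-35],[0,0,0],-0.6],[[0,0,0],[0,0,0],-0.6]])

```text
time_s: 23.9
tool_pos: [0.4821, 0.2721, 0.3264]
tcp_rot: [[-0.001, 1.0, 0.013], [1.0, 0.001, -0.001], [-0.001, 0.013, -1.0]]
force: [0.3, -0.4, 0.4]
grip_width: 0.804
```

```bash
python3 look.py r4
python3 - <<'E'
from h import *
im=cv2.imread("pics/w_r4.png");cw=dict(np.load("pics/w_r4.npz"))
hsv=cv2.cvtColor(im,cv2.COLOR_BGR2HSV);H,S,V=[hsv[:,:,i].astype(int) for i in range(3)]
for a,ce,bb,l in blobs(((H<8)|(H>173))&(S>130),80): print("red",a,ce,bb,onz(cw,*ce,.014,rayw),onz(cw,*ce,.068,rayw))
E
```

```text
23.9 [0.4821 0.2721 0.3264] [ 0.5154  0.073   0.0099  1.4966 -0.0076  2.0854]
[[-0.0007  0.9999  0.0134]
 [ 1.      0.0007 -0.0012]
 [-0.0012  0.0134 -0.9999]]
red 117 [518.0342 168.3419] [513 160  11  17] [0.7401 0.3065 0.014 ] [0.6905 0.3141 0.068 ]
red 3028 [281.8048 213.388 ] [251 182  63  63] [0.4863 0.2576 0.014 ] [0.4855 0.2746 0.068 ]
red 214 [222.9393 199.2757] [215 192  17  16] [0.4332 0.2711 0.014 ] [0.4427 0.2855 0.068 ]
```

View pics/w_r4.png

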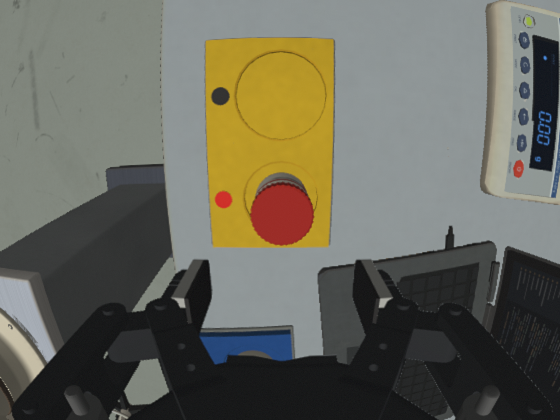

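Emit:
play_rows(plan=[[[0,0,-25],[0.006,0,0],-0.9],[[-15,0,-25],[0,0,0],-0.9],[[-30,0,0],[0,0,0],-0.9],[[-40,0,0],[0,0,0],-0.9],[[-40,0,0],[0,0,0],-0.9],[[-40,0,0],[0,0,0],-0.9],[[-40,0,0],[0,0,0],-0.9],[[-40,0,0],[0,0,0],-0.9],[[-40,0,0],[0,0,0],-0.9],[[-40,0,0],[0,0,0],-0.9],[[-40,5,0],[0,0,0],-0.9],[[-30,10,0],[0,0,0],-0.9]])

```text
time_s: 25.15
tool_pos: [0.4948, -0.134, 0.3701]
tcp_rot: [[-0.008, 1.0, -0.005], [1.0, 0.008, -0.004], [-0.004, -0.005, -1.0]]
force: [-0.3, -0.1, 0.2]
grip_width: 0.951
```

Emit:
play_rows(plan=[[[-25,15,0],[0,0,0],-0.9],[[-30,18,5],[0,0,0],-0.9],[[-30,18,5],[0,0,0],-0.9],[[-20,12,0],[0,0,0],-0.9],[[-12,6,0],[0,0,0],-0.9],[[0,0,0],[0,0,0],-0.9],[[0,0,0],[0,0,0],-0.9]])

```text
time_s: 25.85
tool_pos: [0.5656, -0.2602, 0.3527]
tcp_rot: [[-0.002, 1.0, -0.013], [1.0, 0.002, -0.0], [-0.0, -0.013, -1.0]]
force: [-0.9, 0.7, -0.2]
grip_width: 0.953
```

```bash
python3 look.py a1
```

```text
25.85 [ 0.5656 -0.2602  0.3527] [-0.4301  0.2582  0.2705  1.5948 -0.0059  1.1387]
[[-0.002   0.9999 -0.0132]
 [ 1.      0.002  -0.0005]
 [-0.0005 -0.0132 -0.9999]]
```

View pics/w_a1.png

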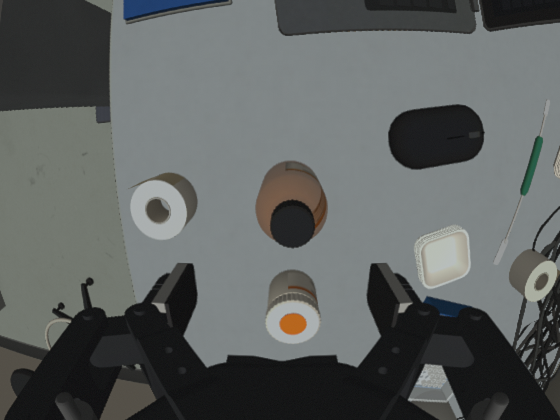

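Run:
```python
from h import *
im=cv2.imread("pics/w_a1.png");cw=dict(np.load("pics/w_a1.npz"))
hsv=cv2.cvtColor(im,cv2.COLOR_BGR2HSV);H,S,V=[hsv[:,:,i].astype(int) for i in range(3)]
m=V<70;q=np.zeros_like(m);q[190:255,260:330]=m[190:255,260:330]
for a,ce,bb,l in blobs(q,20): print(a,ce,bb,onz(cw,*ce,.118,rayw),onz(cw,293,226,.118,rayw))
print("base far",onz(cw,290,161,0,rayw))
for a,ce,bb,l in blobs((H>5)&(H<20)&(S>180),100): print("or",a,ce,onz(cw,*ce,.068,rayw))
```

```text
1710 [292.0105 223.355 ] [270 199  45  49] [ 0.5692 -0.257   0.118 ] [ 0.5699 -0.2588  0.118 ]
base far [ 0.5691 -0.2326  0.    ]
or 405 [292.6716 323.558 ] [ 0.5723 -0.3759  0.068 ]
```

Emit:
play_rows(plan=[[[0,3,0],[-0.012,0,0],-0.9],[[0,0,0],[0,0,0],-0.9],[[0,0,0],[0,0,0],-0.9],[[0,0,18],[0,0,0],-0.9],[[0,0,25],[0,0,0],-0.9],[[0,0,22],[0,0,0],-0.9],[[0,0,14],[0,0,0],-0.9],[[0,0,7],[0,0,0],-0.9],[[0,0,0],[0,0,0],-0.9],[[0,0,0],[0,0,0],-0.9]])

```text
time_s: 26.9
tool_pos: [0.5684, -0.2561, 0.2685]
tcp_rot: [[-0.007, 1.0, 0.006], [1.0, 0.007, -0.003], [-0.003, 0.006, -1.0]]
force: [1.1, -1.0, -0.2]
grip_width: 0.952
```

```bash
python3 look.py a2
```

```text
26.9 [ 0.5684 -0.2561  0.2685] [-0.4234  0.2486  0.0969  1.4122 -0.0002  1.1408]
[[-0.0066  1.      0.0061]
 [ 1.      0.0067 -0.003 ]
 [-0.003   0.0061 -1.    ]]
```

View pics/w_a2.png

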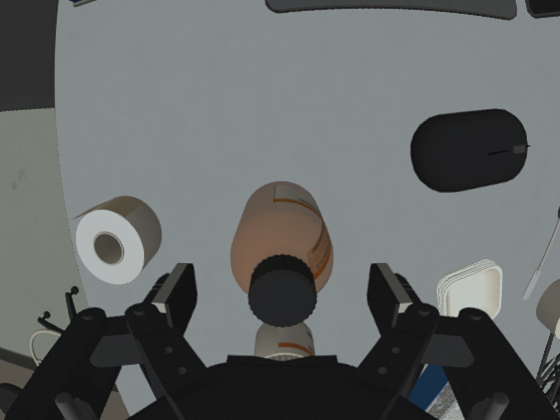

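Emit:
play_rows(plan=[[[-3,0,12],[0,0,0],-0.9],[[0,0,14],[0,0,0],-0.9],[[0,0,10],[0,0,0],-0.9],[[0,0,5],[0,0,0],-0.9],[[0,0,0],[0,0,0],-0.9],[[0,0,0],[0,0,0],-0.9]])

```text
time_s: 27.55
tool_pos: [0.5689, -0.2599, 0.2249]
tcp_rot: [[-0.006, 1.0, 0.007], [1.0, 0.006, -0.004], [-0.004, 0.007, -1.0]]
force: [-0.6, -0.6, 0.6]
grip_width: 0.95
```

Emit:
play_rows(plan=[[[0,0,0],[0,0,0],-0.6],[[0,0,0],[0,0,0],-0.4],[[0,0,0],[0,0,0],-0.2],[[0,0,0],[0,0,0],0.2],[[0,0,0],[0,0,0],0.3],[[0,0,0],[0,0,0],0.3]], grip_force=60)

```text
time_s: 28.15
tool_pos: [0.569, -0.26, 0.2262]
tcp_rot: [[-0.006, 1.0, 0.008], [1.0, 0.006, -0.004], [-0.004, 0.008, -1.0]]
force: [0.1, -0.4, -1.5]
grip_width: 0.644
```

Emit:
play_rows(plan=[[[0,0,-5],[0,0,0],0.3],[[0,0,-8],[0,0,0],0.3],[[0,0,-3],[0,0,0],0.3],[[0,0,0],[0,0,0],0.3],[[0,0,0],[0,0,0],0.3]])

```text
time_s: 28.65
tool_pos: [0.5689, -0.2598, 0.2435]
tcp_rot: [[-0.006, 1.0, 0.008], [1.0, 0.007, -0.004], [-0.004, 0.008, -1.0]]
force: [0.6, -0.7, -3.1]
grip_width: 0.64
```

```bash
python3 look.py a3
python3 - <<'E'
from h import *
s=snapshot("scene")[:,:,::-1]; cv2.imwrite("pics/s_a3.png",cv2.resize(s[40:220,200:440],None,fx=3,fy=3,interpolation=cv2.INTER_CUBIC))
E
```

```text
28.65 [ 0.5689 -0.2598  0.2435] [-0.4283  0.2584  0.0602  1.3634 -0.0003  1.136 ]
[[-0.0065  0.9999  0.0083]
 [ 1.      0.0065 -0.0041]
 [-0.0041  0.0083 -1.    ]]
```

View pics/w_a3.png

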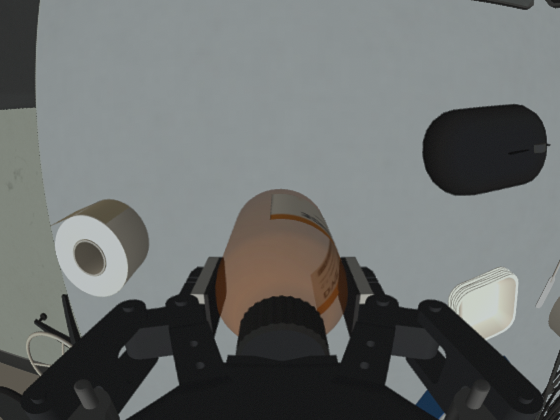

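View pics/s_a3.png

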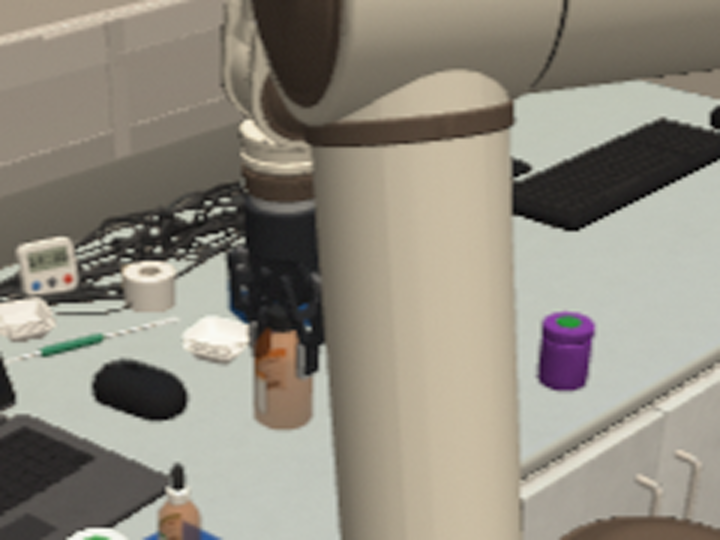

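The amber bottle is held upright and off the bench, with a wrist force of about −3 N. I'll lift it high enough to clear the blue kit.

Emit:
play_rows(plan=[[[0,0,-12],[0,0,0],0.3],[[0,-3,-25],[0,0,0],0.3],[[0,-8,-30],[0,0,0],0.3],[[0,-8,-30],[0,0,0],0.3],[[0,-8,-25],[0,0,0],0.3],[[0,-8,-15],[0,0,0],0.3],[[0,-5,-5],[0,0,0],0.3],[[0,0,0],[0,0,0],0.3],[[0,0,0],[0,0,0],0.3]])

```text
time_s: 29.65
tool_pos: [0.5255, -0.2589, 0.3938]
tcp_rot: [[-0.007, 1.0, 0.008], [1.0, 0.007, -0.004], [-0.004, 0.008, -1.0]]
force: [-0.5, -0.7, -2.4]
grip_width: 0.644
```

Emit:
play_rows(plan=[[[12,-2,0],[0,0,0],0.3],[[25,-2,0],[0,0,0],0.3],[[35,-3,-1],[0,0,0],0.3],[[35,-3,-1],[0,0,0],0.3],[[35,-3,-1],[0,0,0],0.3],[[35,-3,-1],[0,0,0],0.3],[[35,-3,-1],[0,0,0],0.3],[[35,-3,-1],[0,0,0],0.3]])

```text
time_s: 30.45
tool_pos: [0.5005, -0.0025, 0.3891]
tcp_rot: [[-0.002, 1.0, -0.006], [1.0, 0.002, 0.0], [0.0, -0.006, -1.0]]
force: [1.0, -0.3, -3.0]
grip_width: 0.642
```

Emit:
play_rows(plan=[[[35,-1,-1],[0,0,0],0.3],[[35,-1,-1],[0,0,0],0.3],[[35,-1,-1],[0,0,0],0.3],[[35,-1,-1],[0,0,0],0.3],[[35,-1,-1],[0,0,0],0.3],[[35,-1,-1],[0,0,0],0.3],[[35,0,-1],[0,0,0],0.3],[[35,0,-1],[0,0,0],0.3],[[30,0,0],[0,0,0],0.3],[[20,0,0],[0,0,0],0.3],[[10,0,0],[0,0,0],0.3],[[0,0,0],[0,0,0],0.3],[[0,0,0],[0,0,0],0.3]])

```text
time_s: 31.75
tool_pos: [0.483, 0.3624, 0.3829]
tcp_rot: [[-0.013, 1.0, -0.025], [1.0, 0.012, -0.007], [-0.007, -0.025, -1.0]]
force: [0.7, -0.5, -2.4]
grip_width: 0.644
```

```bash
python3 look.py a4
```

```text
31.75 [0.483  0.3624 0.3829] [0.6418 0.2273 0.2917 1.6596 0.0096 2.2   ]
[[-0.0126  0.9996 -0.0253]
 [ 0.9999  0.0125 -0.0069]
 [-0.0066 -0.0254 -0.9997]]
```

View pics/w_a4.png

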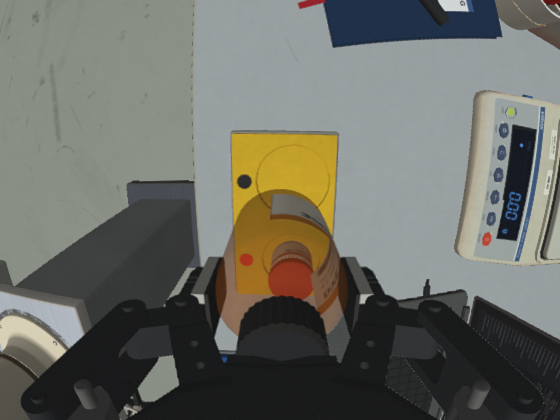

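Emit:
play_rows(plan=[[[0,1,0],[-0.03,0,0.012],0.3],[[0,0,0],[0,0,0],0.3],[[0,0,0],[0,0,0],0.3],[[0,0,12],[0,0,0],0.3],[[0,0,20],[0,0,0],0.3],[[0,0,25],[0,0,0],0.3],[[0,0,20],[0,0,0],0.3],[[0,0,12],[0,0,0],0.3],[[0,0,6],[0,0,0],0.3],[[0,0,0],[0,0,0],0.3],[[0,0,0],[0,0,0],0.3]])

```text
time_s: 32.9
tool_pos: [0.4857, 0.357, 0.2833]
tcp_rot: [[0.006, 1.0, 0.009], [1.0, -0.006, -0.006], [-0.006, 0.009, -1.0]]
force: [-0.2, 0.7, -2.3]
grip_width: 0.644
```

```bash
python3 look.py a5
```

```text
32.9 [0.4857 0.357  0.2833] [ 0.6357  0.1982  0.0658  1.4343 -0.01    2.2128]
[[ 0.0064  0.9999  0.0092]
 [ 1.     -0.0063 -0.0056]
 [-0.0056  0.0092 -0.9999]]
```

View pics/w_a5.png

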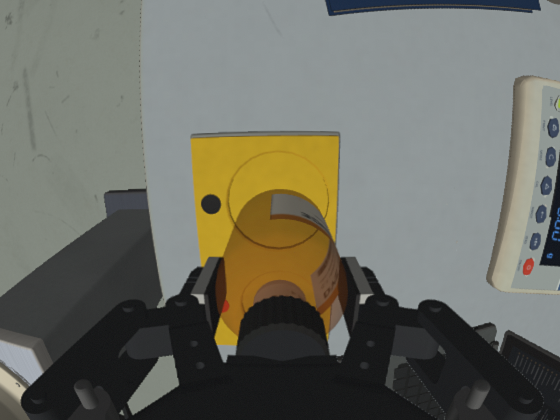

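Run:
```python
from h import *
cw=dict(np.load("pics/w_a5.npz"))
f=lambda u,v,z:onz(cw,u,v,z,rayw)
print("base far",f(277,190,.057),"recess far",f(278,151,.014),"L",f(228,203,.014),f(328,197,.014))
```

```text
base far [0.4849 0.3837 0.057 ] recess far [0.4857 0.4027 0.014 ] L [0.4471 0.3636 0.014 ] [0.5234 0.3676 0.014 ]
```

Emit:
play_rows(plan=[[[7.5,-1,0],[0,0,-0.006],0.3],[[0,0,0],[0,0,0],0.3],[[0,0,0],[0,0,0],0.3],[[0,0,10],[0,0,0],0.3],[[0,0,14],[0,0,0],0.3],[[0,0,10],[0,0,0],0.3],[[0,0,5],[0,0,0],0.3],[[0,0,0],[0,0,0],0.3],[[0,0,0],[0,0,0],0.3]])

```text
time_s: 33.85
tool_pos: [0.4853, 0.3653, 0.2419]
tcp_rot: [[-0.0, 1.0, 0.011], [1.0, 0.0, -0.004], [-0.005, 0.011, -1.0]]
force: [0.6, 0.4, -3.0]
grip_width: 0.643
```

```bash
python3 look.py a6
```

```text
33.85 [0.4853 0.3653 0.2419] [ 0.6471  0.2181  0.0091  1.356  -0.01    2.2175]
[[-0.0004  0.9999  0.0107]
 [ 1.      0.0005 -0.0045]
 [-0.0045  0.0106 -0.9999]]
```

View pics/w_a6.png

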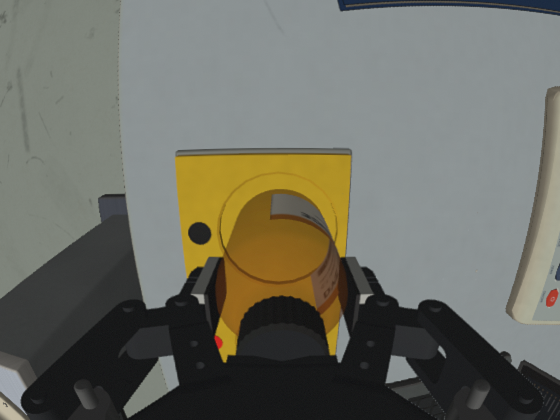

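Run:
```python
from h import *
cw=dict(np.load("pics/w_a6.npz"))
f=lambda u,v,z:onz(cw,u,v,z,rayw)
print("base far",f(278,190,.0157),"recess far",f(278,173,.014),"near",f(278,282,.014),"LR",f(220,228,.014),f(337,228,.014), "bottle LR",f(222,250,.03),f(335,250,.03))
```

```text
base far [0.4853 0.3923 0.0157] recess far [0.4853 0.4026 0.014 ] near [0.485  0.3271 0.014 ] LR [0.4476 0.3668 0.014 ] [0.5235 0.3665 0.014 ] bottle LR [0.4509 0.3584 0.03  ] [0.52   0.3581 0.03  ]
```

Emit:
play_rows(plan=[[[0,0,4],[0,0,0],0.3],[[0,0,2],[0,0,0],0.3],[[0,0,0],[0,0,0],0.3],[[0,0,0],[0,0,0],0.3]])

```text
time_s: 34.3
tool_pos: [0.4856, 0.3655, 0.2367]
tcp_rot: [[-0.0, 1.0, 0.012], [1.0, 0.0, -0.003], [-0.003, 0.012, -1.0]]
force: [-1.3, 0.2, -3.3]
grip_width: 0.643
```

Emit:
play_rows(plan=[[[0,0,1.5],[0,0,0],0.3],[[0,0,1],[0,0,0],0.3],[[0,0,0],[0,0,0],0.3],[[0,0,0],[0,0,0],0.3]])

```text
time_s: 34.7
tool_pos: [0.4857, 0.3655, 0.2343]
tcp_rot: [[-0.0, 1.0, 0.013], [1.0, 0.0, -0.003], [-0.003, 0.013, -1.0]]
force: [0.4, 0.7, -3.2]
grip_width: 0.645
```

Emit:
play_rows(plan=[[[0,0,1],[0,0,0],0.3],[[0,0,0.5],[0,0,0],0.3],[[0,0,0],[0,0,0],0.3]])

```text
time_s: 35.0
tool_pos: [0.4857, 0.3655, 0.2342]
tcp_rot: [[-0.0, 1.0, 0.013], [1.0, 0.0, -0.002], [-0.002, 0.013, -1.0]]
force: [0.2, 0.5, -3.0]
grip_width: 0.64
```

Emit:
play_rows(plan=[[[0,0,2],[0,0,0],0.3],[[0,0,0],[0,0,0],0.3],[[0,0,0],[0,0,0],0.3]])

```text
time_s: 35.3
tool_pos: [0.4857, 0.3656, 0.2346]
tcp_rot: [[-0.0, 1.0, 0.015], [1.0, 0.0, -0.0], [-0.0, 0.015, -1.0]]
force: [0.2, -0.3, -3.3]
grip_width: 0.647
```

Emit:
play_rows(plan=[[[0,0,1],[0,0,0],0.3],[[0,0,0],[0,0,0],-0.35],[[0,0,0],[0,0,0],-0.5],[[0,0,0],[0,0,0],-0.7],[[0,0,0],[0,0,0],-0.9],[[0,0,0],[0,0,0],-0.9],[[0,0,0],[0,0,0],-0.9]])

```text
time_s: 36.0
tool_pos: [0.4861, 0.366, 0.2337]
tcp_rot: [[-0.0, 1.0, 0.016], [1.0, 0.0, 0.001], [0.001, 0.016, -1.0]]
force: [0.5, -0.7, 0.2]
grip_width: 0.95
```

```bash
python3 look.py a7
```

```text
36.0 [0.4861 0.366  0.2337] [ 0.647   0.2189 -0.006   1.3324 -0.0093  2.2173]
[[-0.0005  0.9999  0.0163]
 [ 1.      0.0005  0.0007]
 [ 0.0007  0.0163 -0.9999]]
```

View pics/w_a7.png

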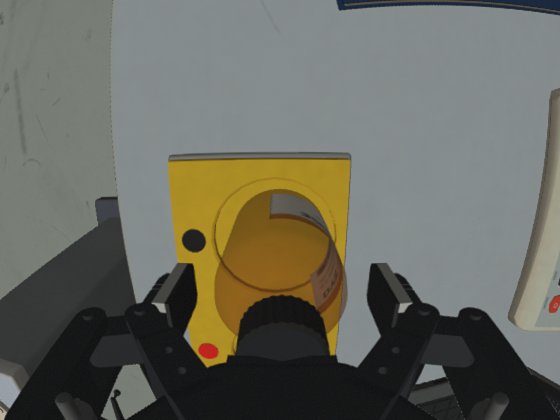

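Emit:
play_rows(plan=[[[0,0,-15],[0,0,0],-0.9],[[0,0,-25],[0,0,0],-0.9],[[0,0,-35],[0,0,0],-0.9],[[0,0,-40],[0,0,0],-0.9],[[0,0,-30],[0,0,0],-0.9],[[0,0,-10],[0,0,0],-0.9],[[-20,-15,0],[0,0,0],-0.9],[[-35,-25,0],[0,0,0],-0.9],[[-35,-25,0],[0,0,0],-0.9],[[-20,-10,0],[0,0,0],-0.9],[[0,0,0],[0,0,0],-0.9],[[0,0,0],[0,0,0],-0.9]])

```text
time_s: 37.25
tool_pos: [0.4045, 0.2518, 0.3984]
tcp_rot: [[-0.001, 1.0, 0.019], [1.0, 0.001, 0.002], [0.002, 0.019, -1.0]]
force: [0.9, 0.7, -0.3]
grip_width: 0.954
```

```bash
python3 look.py e1
python3 - <<'E'
from h import *
s=snapshot("scene")[:,:,::-1]; cv2.imwrite("pics/s_e1.png",cv2.resize(s[110:330,80:420],None,fx=2.3,fy=2.3,interpolation=cv2.INTER_CUBIC))
t=snapshot("top")[:,:,::-1]; cv2.imwrite("pics/t_e1.png",cv2.resize(t[165:265,80:480],None,fx=2,fy=2,interpolation=cv2.INTER_CUBIC)); cv2.imwrite("pics/t_e1raw.png",t)
E
```

```text
37.25 [0.4045 0.2518 0.3984] [ 0.5586 -0.1009 -0.0232  1.6315 -0.008   2.1283]
[[-0.0011  0.9998  0.0187]
 [ 1.      0.001   0.0022]
 [ 0.0022  0.0187 -0.9998]]
```

View pics/w_e1.png

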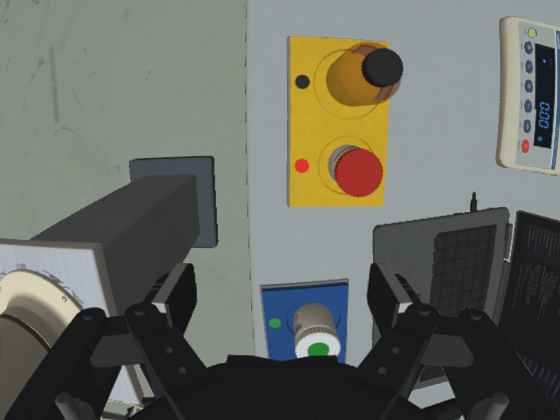

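View pics/s_e1.png

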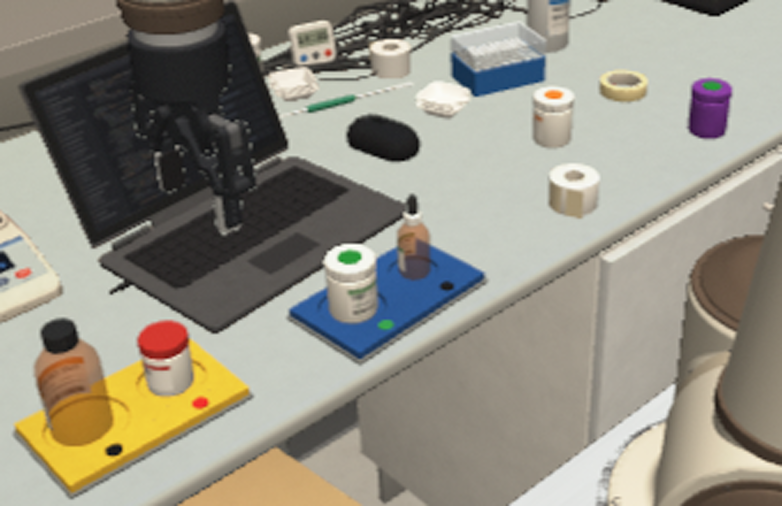

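View pics/t_e1.png

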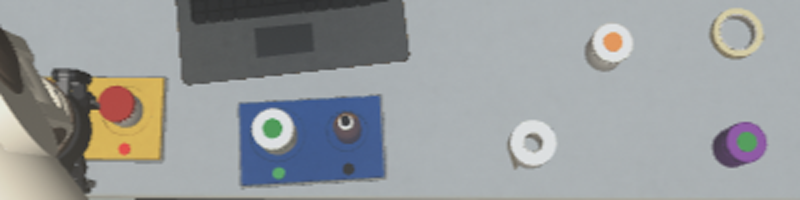

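Run:
```python
from h import *
im=cv2.imread("pics/w_e1.png");cw=dict(np.load("pics/w_e1.npz"))
hsv=cv2.cvtColor(im,cv2.COLOR_BGR2HSV);H,S,V=[hsv[:,:,i].astype(int) for i in range(3)]
m=V<70;q=np.zeros_like(m);q[40:90,355:410]=m[40:90,355:410]
for a,ce,bb,l in blobs(q,100): print("cap",ce,onz(cw,*ce,.124,rayw),"exp .4852 .3632")
for a,ce,bb,l in blobs(((H<8)|(H>173))&(S>130),600): print("red",ce,onz(cw,*ce,.068,rayw),"exp .4848 .2725")
for a,ce,bb,l in blobs((H>50)&(H<80)&(S>80),200): print("green",ce,onz(cw,*ce,.076,rayw),"exp .4542 .068")
c=calibration("top");t=cv2.imread("pics/t_e1raw.png")
hsv=cv2.cvtColor(t,cv2.COLOR_BGR2HSV);H,S,V=[hsv[:,:,i].astype(int) for i in range(3)]
def rep(name,m,z,box):
    x0,x1,y0,y1=box; q=np.zeros_like(m);q[y0:y1,x0:x1]=m[y0:y1,x0:x1]
    for a,ce,bb,l in blobs(q,3): print(name,a,ce,onz(c,*ce,z)[:2])
rep("orange",(H>5)&(H<20)&(S>100),.068,(370,405,170,205))
rep("roll",(V>200)&(S<30),.040,(330,362,220,255))
rep("teat",(V<70),.109,(245,262,218,235))
```

```text
cap [381.8864  67.5856] [0.4856 0.3654 0.124 ] exp .4852 .3632
red [358.294  172.1624] [0.4836 0.2734 0.068 ] exp .4848 .2725
green [317.8487 349.6639] [0.4526 0.0687 0.076 ] exp .4542 .068
orange 68 [386.1029 185.4118] [ 0.5734 -0.3766]
roll 316 [346.5   235.807] [ 0.4425 -0.2733]
teat 7 [252.1429 224.7143] [ 0.4592 -0.0274]
```

```bash
python3 -c "
from station import manip
print(manip.get_obs()['time_s']); print(manip.close_job())"
```

```text
37.4
the job is handed in; nothing more can be done
None
```

I filled the blue tray first (green-sticker pot, then dropper bottle) and then the yellow tray (red-lidded pot, then amber bottle). I handed the job in at 37.4 s of the 112 s allowed.

My last camera checks showed all four items upright in their own recesses, each within about 4 mm of the recess centre. The orange-sticker pot and the label roll had not measurably moved, and the open gripper was clear of everything.

No check failed, with two caveats:
- **Recess floor:** Seating was judged from arm height and camera views. On the amber bottle, the wrist force gave no clear sign of floor contact before I let go. The tool was at the height expected for the floor, and the bottle stayed put and upright.
- **Amber grip:** The gripper opening on the amber bottle read about 3 mm less than the bottle's stated width. I lifted it slightly to test the grip, and it held.

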